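# Swing the force transducer to its stop and hang the calibration weight

## Task

Swing the force transducer on the little stand round until it is fully home against its stop, then hang the larger of the two steel calibration weights by its eye on the transducer's hook rod, in the groove right up against the transducer's housing, and let go. The transducer is delicate: feel for the stop and the housing and never push it hard. Leave it facing home, and leave the small weight and the other things on the bench where they are.

Things in the scene. Friction and masses are not known exactly. Their poses are not given: they have to be found in the camera images.
- stand: fixed stand: dark round foot 90 mm across, 12 mm high, 14 mm post 148 mm high. Origin at the foot's underside on the post's axis, z up; the swivel turns about this axis. Below the swivel an aluminium stop collar with an upright lug is clamped on the post: the swivel is home when its rod points roughly along the stand's -x, up to 0.4 rad either side, differing each time. The collar is fixed.
- swivel: the transducer, turning about the post: hub, grey housing 28 mm wide, 30 mm high, reaching 50 mm from the axis along its -x, then the hook rod. Origin on axis, 115 mm above the bench, z up. Starts 0.5 to 1.9 rad counter-clockwise (from above) of home: turn it clockwise until its heel meets the stop's lug. Friction 0.2 Nm (3 N at the rod), stays where left. Takes 12 N at most; the stop is hard.
- seat (a point): middle of the groove, on the rod's axis, 54.75 mm from the post's axis, 130 mm above the bench; turns with the swivel, same axes. The groove is the 9.5 mm of 6 mm thick rod between the housing's front face (28 mm wide, 15 mm above and below the rod) and a ring 14 mm across and 4 mm thick on the rod.
- rod_end (a point): free end of the hook rod, on its axis, 85 mm from the post's axis, 130 mm above the bench. The rod is steel, 6 mm thick, level, and runs from the middle of the housing's front face along the swivel's -x.
- weight_large: weight to hang, 0.13 to 0.21 kg: steel cylinder 40 mm across, 34 high; on top a stirrup 6 mm thick along x, 40 wide along y, 42 to 90 mm above the underside. Its window passes through along x: 22 mm wide, from 48 mm up to an inverted-V roof, 71 mm high at the sides, 80 in the middle. Leg sides are flat and upright from 44 to 73 mm. Origin: centre of the underside; starts upright.
- weight_large_eye (a point): point in the large weight's window, 76.5 mm above its underside, where the rod's axis lies when the rod bears in the V of the roof; hung right, it coincides with seat.
- weight_small: the small weight, to be left alone: the same stirrup on a steel cylinder 26 mm across and 24 mm high, in all 80 mm high. Origin at the centre of the underside. The two weights swap places from one start to another.
- tape_roll: white paper tape roll lying flat, 54 mm across, 12 mm high; leave alone
- marker_pen: marker pen lying on the bench, 139 mm long; leave alone
- battery_aa_1: AA battery lying on the bench, 50 x 14 mm; leave alone
- holder_block: small aluminium clamp block with a black thumb screw, 22 x 52 x 22 mm, lying on the bench; leave alone
Mind the look-alikes: they are no part of the job. What is shaped like the weight_large but green is not meant.

How it is judged (in metres and radians):
On the way, in this order (a step that is already met when the one before it is completed fails the run):
1. the transducer's heel lies against the stop's lug (gap under 0.8 mm) while the large weight is not yet on the hook (horizontal distance between heel and stop_lug below 0.0106 m and distance between weight_large_eye and seat above 0.03 m), for 0.2 s.
2. the large weight's eye lies in the groove of the hook rod (distance between weight_large_eye and seat below 0.0035 m), for 0.2 s.
At the end, for the whole second after the job is handed in: The transducer is home, its heel against the stop's lug (gap under 0.8 mm) and the large weight hangs upright (within 0.15 rad) and still (under 0.03 m/s) on the hook rod with its eye in the groove next to the housing (within 3.5 mm of the seat) (horizontal distance between heel and stop_lug below 0.0106 m and distance between weight_large_eye and seat below 0.0035 m and angle between weight_large's own z axis and vertical below 0.15 rad and linear speed of weight_large below 0.03 m/s); the robot touches nothing.
It fails at once if the robot pushes the transducer with more than 12 N (contact force between any of the fingers, the arm and swivel above 12 N).
It fails at once if the large weight is pushed or dropped on the transducer with more than 12 N (contact force between weight_large and swivel above 12 N).
It fails at once if the small weight is moved more than 20 mm (distance of weight_small from where it was at the start of the episode above 0.02 m).
It fails at once if the tape roll, pen, battery or clamp block is moved more than 20 mm (distance of any of tape_roll, marker_pen, battery_aa_1, holder_block from where it was at the start of the episode above 0.02 m).
It also fails if it takes over 72 s, if anything falls off the work surface, if the arm or the gripper's body presses on something with over 40 N, if the wrist force passes 120 N, or if a joint passes its speed limit or range.

## Robot

A 6-joint arm with a two-finger parallel gripper is mounted at the origin on a cart in front of the work surface, level with it; the furniture and walls round the work are solid. World frame = base frame: x ahead of the robot, y to its left, z up, the work surface at z = 0. Lengths are in mm, angles in rad, forces in N, time in s.
With the tool pointing down it reaches from about 375 to 900 mm from the base axis. Payload 3.1 kg.
Tool frame: the origin (TCP) lies on the front face of the gripper's body, between the roots of the fingers; the fingertips stand 73 mm ahead of it and the grasp point (between the pads) lies 54 mm ahead of it (bot.grip_point_offset is the distance from the TCP to the grasp point, in mm); z points along the fingers, y is the line along which they close (so a half turn about z gives the same grasp; the last joint's range is limited). The gripper opens to 85 mm and grips with 20 to 120 N. Pads are 22 mm wide; open, the fingers measure 114 mm over their backs; the gripper's body (76 mm by 85 mm) begins 54 mm behind the grasp point. The pads swing forward as they close: fully open they stand 13 mm farther back than shut.
Start: joints at [-0.178, 0.527, 1.433, -0, 1.181, -0.178], TCP at [624.978, 0.033, 303.91] pointing down, gripper open.
Joint ranges: [-3.08, 3.08], [-0.75, 2.2], [0.22, 2.44], [-1.43, 4.57], [0, 2.65], [-2.85, 2.85]. Speed limits (rad/s): [2.79, 2.79, 3.14, 3.14, 3.14, 3.14].

## Interface

Orientations are given as a unit quaternion [x, y, z, w].
In Python, from bench import state, grab_frame, hand_in, bot gives the robot as it stands.
- The arm moves only by the tool move_arm, never from a script. Its argument "plan" is a list of rows, each an object of numbers: "dx", "dy", "dz": the shift along the world's x, y, z in m; "rx", "ry", "rz": the turn, a rotation vector about the world's x, y, z in degrees; "fingers": the closure, from 0 (fully open) to 1 (shut). In form: [{"dx": .., "dy": .., "dz": .., "rx": .., "ry": .., "rz": .., "fingers": ..}, ...]. A call has 1 to 5 rows; each row shifts and turns the commanded pose from where the row before left it; what a row does not reach is not made up. A row lasts 1/12 s, in which the tool goes at most 41.7 mm and 7.16 degrees, less where a joint would pass 70% of its speed; a pose out of reach is approached as far as the arm can. A call is refused whole if a number of a shift passes 0.0417 or a number of a turn 7.16, either way. A call with a gripper value outside its range is refused whole. The fingers move at their own pace and stop on an object; "newtons" is the grip in N (left out, the last holds). Time passes only in rows, so rows that do not move let the fingers close. It gives the time, the measured TCP pose, the force, the opening and the grip force at its end, in the units of the state.
- state(): the state, without advancing time (a new reading comes with each control period).
- grab_frame(name): name is "scene" or "side" or "wrist"; returns a dict with "img" (480x640x3 uint8, blue, green, red), "fov_y" (degrees; the focal length in pixels is half the picture's height over the tangent of half this angle, whatever the lens; pixels are square), "cx", "cy" (the principal point, pixels), "R" (3x3) and "t" (3): a world point X has camera coordinates R X + t; the wrist camera has in their place "hand_eye" (4x4, takes a point from camera to tool coordinates, whose origin is the TCP and whose axes are the flange's). Camera axes: x right, y down, z forward; pixel columns grow to the right and rows downward; lengths in mm; the calibration is good to about 2 mm. A picture is of the moment at which its call begins: read the wrist's pose just before it. There is no depth.
- hand_in(): hands the job in; it is judged then, once.
The state is a dict: "time_s": time; "qpos": joint angles; "qvel": joint speeds; "joint_torque": joint torques, N m; "position": TCP position; "tcp_rot": TCP orientation; "wrist_force": force on the tool from outside, world axes, zero at the start; "torque": the same for the moment, N m; "gripper_width": opening from 0.0 (shut) to 1.0 (fully open); "grip_force": force on a finger pad.
Only numpy, scipy, OpenCV 4.12 (cv2) and the standard library are available. Lean on these libraries where they do the work, as an engineer would, in place of code of your own. Each camera call takes 0.05 s, during which the arm holds its last target. There are 200 camera calls.

## Working session

There is one attempt and no reset: what is moved stays moved. The work goes in short steps, Python scripts to look and compute and a tool call to move; the robot and the scene stay as the last step left them, time stands still between calls to the robot, and variables do not carry over. Pictures are saved under pics/ and viewed, at most 10 in all, crops included, and the job is handed in when it is done.

Besides the shell and the picture viewer there is one more tool, called after "Request:" by a JSON object that holds its "method" and its "body". move_arm: Moves the arm, as the interface text tells. Its arguments: {"type":"object","properties":{"plan":{"type":"array"},"newtons":{"type":"number"}},"required":["plan"]}

```bash
ls; mkdir -p pics
cat > h.py <<'E'
import numpy as np, cv2
from scipy.spatial.transform import Rotation as Ro
from bench import state, grab_frame, hand_in, bot
def cam(name):
    s=state(); f=grab_frame(name)
    F=240/np.tan(np.radians(f["fov_y"]/2))
    if "hand_eye" in f:
        T=np.eye(4); q=s["tcp_rot"]; T[:3,:3]=Ro.from_quat(q).as_matrix(); T[:3,3]=s["position"]
        M=T@np.array(f["hand_eye"]); R=M[:3,:3].T; t=-R@M[:3,3]
    else: R=np.array(f["R"]); t=np.array(f["t"])
    return dict(img=f["img"],F=F,cx=f["cx"],cy=f["cy"],R=R,t=t)
def ray(c,u,v):
    d=c["R"].T@np.array([(u-c["cx"])/c["F"],(v-c["cy"])/c["F"],1]); return -c["R"].T@c["t"], d/np.linalg.norm(d)
def onz(c,u,v,z):
    o,d=ray(c,u,v); return o+d*(z-o[2])/d[2]
def tri(*L):
    A=np.zeros((3,3));b=np.zeros(3);P=[]
    for c,u,v in L:
        o,d=ray(c,u,v);Q=np.eye(3)-np.outer(d,d);A+=Q;b+=Q@o
    x=np.linalg.solve(A,b); return x,[float(np.linalg.norm(np.cross(x-ray(*l)[0],ray(*l)[1]))) for l in L]
def px(c,X):
    p=c["R"]@np.array(X)+c["t"]; return p[:2]/p[2]*c["F"]+[c["cx"],c["cy"]]
def save(c,n): 
    import pickle; cv2.imwrite(f"pics/{n}.png",c["img"]); pickle.dump(c,open(f"pics/{n}.pkl","wb"))
def load(n):
    import pickle; return pickle.load(open(f"pics/{n}.pkl","rb"))
E
python3 - <<'E'
from h import *
print(state())
for n in("scene","side","wrist"):
    c=cam(n); save(c,n+"0"); print(n,c["F"],(-c["R"].T@c["t"]).round(),c["R"].round(2).tolist())
E
```

```text
pics
{'time_s': 0.0, 'qpos': array([-1.78461525e-01,  5.28477012e-01,  1.43391219e+00, -1.75251666e-05,
        1.18139725e+00, -1.78446555e-01]), 'qvel': array([ 0.00140377,  0.00175294, -0.00053797,  0.00047001, -0.00065822,
        0.00036635]), 'joint_torque': array([ 2.50220628e-04, -4.42344439e+01, -1.78024775e+01, -2.06930472e-04,
        8.36740597e-03,  2.24214921e-05]), 'position': array([6.24434874e+02, 1.51756158e-01, 3.02923638e+02]), 'tcp_rot': array([ 7.07109290e-01,  7.07103422e-01, -6.32284737e-04, -8.96367934e-04]), 'wrist_force': array([ 0.01107124, -0.31365586, -0.68939699]), 'torque': array([ 0.01030513,  0.00267388, -0.01982729]), 'grip_force': 0.0, 'gripper_width': 0.9996007323114936}
scene 446.4907124797667 [ 214. -422.  771.] [[0.85, -0.53, -0.01], [-0.42, -0.67, -0.61], [0.31, 0.52, -0.79]]
side 551.5428152699433 [548. 701. 628.] [[-1.0, 0.06, -0.0], [0.04, 0.6, -0.8], [-0.04, -0.8, -0.6]]
wrist 346.8896488041397 [624.  83. 372.] [[1.0, 0.0, -0.0], [0.0, -0.95, 0.32], [-0.0, -0.32, -0.95]]
```

View images.

View pics/scene0.png

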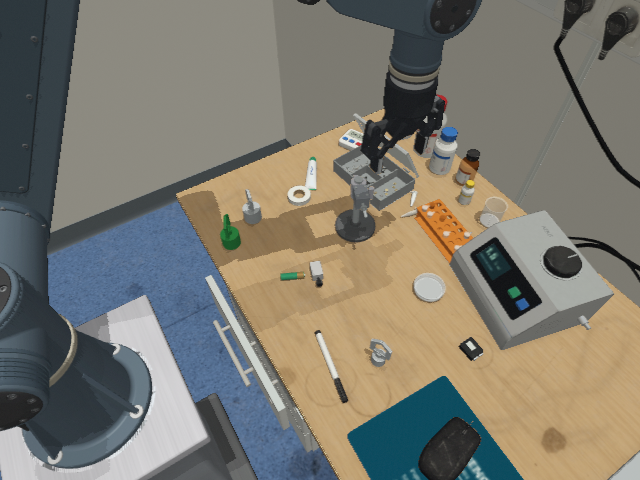

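View pics/side0.png

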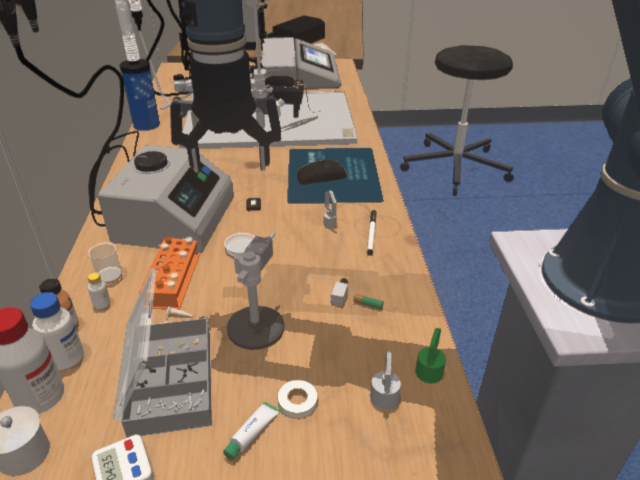

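View pics/wrist0.png

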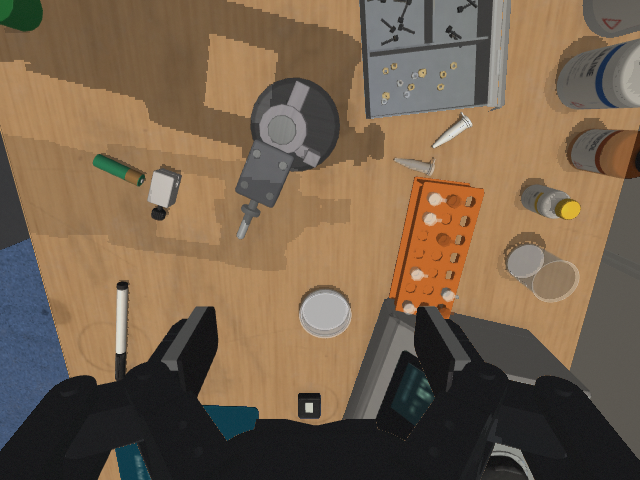

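The large steel weight is at scene (252,212) and side (386,388), and the small one is at scene (379,352) and side (330,212). The stand's foot is at wrist (295,125). The rod points down-left to about (240,235), with the heel near (300,95) and the lug near (315,157). I'll zoom in on these.

Run:
```python
from h import *
s,d,w=load("scene0")["img"],load("side0")["img"],load("wrist0")["img"]
def crop(i,x,y,n,m): return cv2.resize(i[y:y+n,x:x+n],(m,m),interpolation=cv2.INTER_CUBIC)
a=np.hstack([crop(s,325,165,75,300),crop(d,215,225,100,300)])
b=np.hstack([crop(s,225,180,60,300),crop(d,350,340,75,300)])
r=np.zeros((600,200,3),np.uint8); r[:400]=cv2.resize(w[75:255,225:345][:180,:90+0],(200,400),interpolation=cv2.INTER_CUBIC)
cv2.imwrite("pics/mos.png",np.hstack([np.vstack([a,b]),r]))
```

```text
(no output)
```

View pics/mos.png

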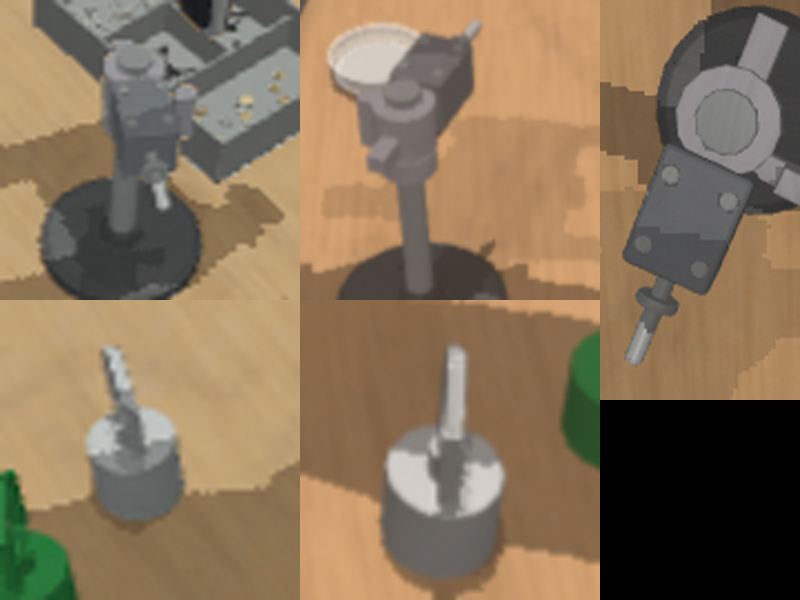

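Run:
```python
from h import *
s,d,w=load("scene0"),load("side0"),load("wrist0")
print("posttop",tri((s,358.3,178),(d,249.7,255.7),(w,281.7,129.9)))
print("rodtip",tri((s,366.2,216.2),(d,274.3,233.3),(w,239.4,236.1)))
print("stir top",tri((s,247,190),(d,389.2,351.75)))
print("cyl top",tri((s,251.4,207),(d,386.2,383)))
print("small cyl",onz(s,379,358,24),"pen",onz(s,331,365,5),"tape",onz(s,299,195,12),"block",onz(s,317,272,11),"green",onz(s,230,238,30))
```

```text
posttop (array([602.96304378,  78.57150554, 147.22702906]), [1.5754383405024677, 1.5617568640878015, 1.5845291528758447])
rodtip (array([568.44967591,   2.42953359, 129.85560027]), [1.4674441320470857, 1.2276491369276685, 1.0144864500805992])
stir top (array([422.21172959, 221.66001005,  90.63226397]), [0.29908628463941095, 0.2990862846395444])
cyl top (array([423.71268427, 224.63541925,  32.79346183]), [1.2410612464244235, 1.2410612464244482])
small cyl [ 458.86402917 -205.95000114   24.        ] pen [ 385.00562257 -165.78061828    5.        ] tape [541.19081591 216.84769963  12.        ] block [465.24347675  12.76221428  11.        ] green [348.61165439 172.32661955  30.        ]
```

The mosaic shows the swivel's heel opposite the rod and the collar's upright lug on the +x side. Post axis is about (603,79), the rod points at about 246°, and the large weight is at about (423,223). I'll close the fingers and come down beside the rod.

Request:
{"method": "move_arm", "body": {"plan": [{"fingers":1,"rz":-4.9,"dx":-0.004},{"fingers":1,"rz":-4.9,"dx":-0.004},{"fingers":1,"rz":-4.9,"dx":-0.004,"dy":-0.003},{"fingers":1,"rz":-4.9,"dx":-0.004,"dy":-0.003},{"fingers":1,"rz":-4.8,"dx":-0.005}], "newtons": 20}}

```text
$.plan[0]: bad value
```

Request:
{"method": "move_arm", "body": {"plan": [{"fingers":1},{"fingers":1,"dz":-0.028},{"fingers":1,"dz":-0.028},{"fingers":1,"dz":-0.028},{"fingers":1,"dz":-0.028}]}}

```text
$.plan[0]: bad value
```

Run:
```python
from h import *
s=state();print(s["time_s"],s["position"],Ro.from_quat(s["tcp_rot"]).as_matrix()[:,1],s["wrist_force"],s["gripper_width"],s["qpos"].round(2))
c=cam("wrist");save(c,"w1"); save(cam("side"),"d1")
```

```text
0.15 [6.24555434e+02 1.12406710e-01 3.03141733e+02] [ 9.99998583e-01 -3.48678962e-05 -1.68293465e-03] [ 0.32345701 -0.89308199 -0.35883155] 1.0049421262344151 [-0.18  0.53  1.43  0.    1.18 -0.18]
```

View pics/w1.png

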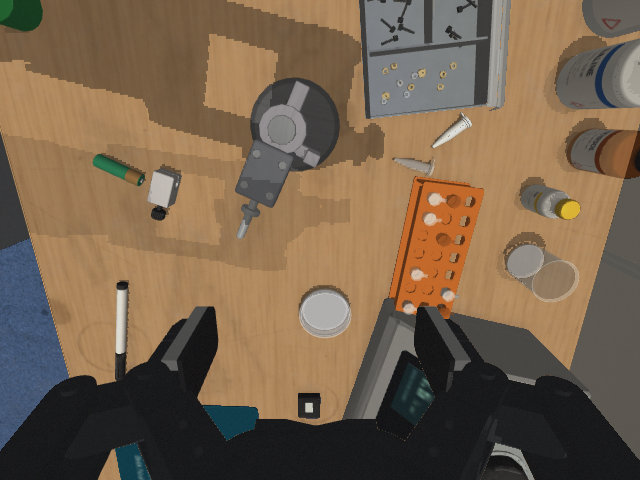

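Nothing moved, so the picture is unchanged. The rows seem to need every field filled in.

Request:
{"method": "move_arm", "body": {"plan": [{"dx":-0.004,"dy":0,"dz":0,"rx":0,"ry":0,"rz":-4.9,"fingers":1},{"dx":-0.004,"dy":0,"dz":0,"rx":0,"ry":0,"rz":-4.9,"fingers":1},{"dx":-0.004,"dy":-0.003,"dz":0,"rx":0,"ry":0,"rz":-4.9,"fingers":1},{"dx":-0.004,"dy":-0.003,"dz":0,"rx":0,"ry":0,"rz":-4.9,"fingers":1},{"dx":-0.005,"dy":0,"dz":0,"rx":0,"ry":0,"rz":-4.8,"fingers":1}], "newtons": 20}}

```text
time_s: 0.67
position: [603.9, -6.4, 303.8]
tcp_rot: [0.842, 0.54, -0.0, 0.0]
wrist_force: [0.1, 0.1, 1.0]
gripper_width: 0.299
grip_force: 0.0
```

Request:
{"method": "move_arm", "body": {"plan": [{"dx":0,"dy":0,"dz":0,"rx":0,"ry":0,"rz":0,"fingers":1},{"dx":0,"dy":0,"dz":0,"rx":0,"ry":0,"rz":0,"fingers":1},{"dx":0,"dy":0,"dz":-0.038,"rx":0,"ry":0,"rz":0,"fingers":1},{"dx":0,"dy":0,"dz":-0.038,"rx":0,"ry":0,"rz":0,"fingers":1},{"dx":0,"dy":0,"dz":-0.038,"rx":0,"ry":0,"rz":0,"fingers":1}]}}

```text
time_s: 1.08
position: [605.0, -6.0, 189.7]
tcp_rot: [0.84, 0.543, 0.001, 0.001]
wrist_force: [0.6, -0.4, -0.3]
gripper_width: -0.0
grip_force: 0.0
```

Run:
```python
from h import *
s=state();print(s["time_s"],s["position"],Ro.from_quat(s["tcp_rot"]).as_matrix()[:,1],s["wrist_force"],s["gripper_width"],s["qpos"].round(2))
c=cam("wrist");save(c,"w2"); save(cam("side"),"d2"); save(cam("scene"),"s2")
```

```text
1.0833 [605.01942117  -5.99390756 189.74983759] [ 0.91162797 -0.41099858  0.00382347] [ 0.55000694 -0.37757474 -0.32667822] -5.1926695480249993e-05 [-0.19  0.65  1.58  0.    0.91  0.23]
```

View pics/w2.png

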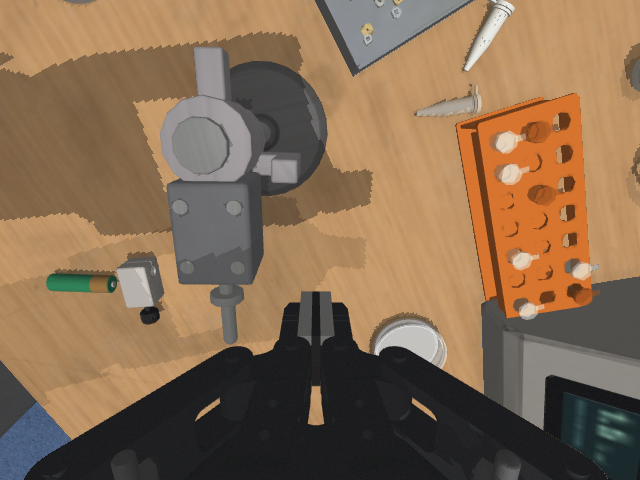

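Clear view: the rod tip is at (232,340), the ring at (227,294), the post top at (201,147), the heel end at (212,50) and the lug top at about (285,166). The closed fingers at (317,310) are to the right of the rod with a clear gap.

Run:
```python
from h import *
w,v=load("wrist0"),load("w2")
P=tri((w,282,130),(v,201,147)); print("post",P)
T=tri((w,239.4,236.1),(v,232,340)); print("tip",T)
L=tri((w,313,158),(v,286,166)); print("lug",L)
H=tri((w,304,86),(v,212,48)); print("heel end",H)
p=P[0]
for n,q in(("tip",T[0]),("lug",L[0]),("heel",H[0])):
    d=q-p; print(n,np.hypot(*d[:2]),np.degrees(np.arctan2(d[1],d[0])))
for n,u,k in(("tip",232,340),("ring",227,294)):
    q=onz(v,u,k,130);d=q-onz(v,201,147,148); print(n,q,np.hypot(*d[:2]),np.degrees(np.arctan2(d[1],d[0])))
print(onz(v,201,147,148),onz(w,282,130,148), onz(v,317,295,117))
# lug corners
for u,k in((273,153),(298,153),(299,181),(274,181)): 
    q=onz(v,u,k,L[0][2]);d=q-p;print(np.hypot(*d[:2]),np.degrees(np.arctan2(d[1],d[0])))
for u,k in((196,48),(226,46),(228,95),(198,95)): 
    q=onz(v,u,k,H[0][2]);d=q-p;print(np.hypot(*d[:2]),np.degrees(np.arctan2(d[1],d[0])))
```

```text
post (array([602.63098855,  76.79805557, 145.97674864]), [0.14520492935818272, 0.14520492935814497])
tip (array([567.37790016,   0.9679299 , 128.31461916]), [0.45974666574810213, 0.4597466657481165])
lug (array([621.8551848 ,  58.31838382, 125.89751151]), [0.45490261335851173, 0.4549026133584829])
heel end (array([616.39062595, 103.82859103, 128.89551621]), [0.403022096305295, 0.40302209630559177])
tip 83.62408863331726 -114.93350712506788
lug 26.665858124537536 -43.8687482089554
heel 30.331130349338874 63.02206288349432
tip [568.49324377   1.4308574  130.        ] 82.73829068681856 -114.81319953834497
ring [577.36346999  21.97735793 130.        ] 60.36883908404484 -115.35536392666718
[603.2152942   76.53081719 148.        ] [602.87868884  76.98303311 148.        ] [ 6.08444255e+02 -1.72474219e-01  1.17000000e+02]
20.628100122918443 -34.63474817179634
29.86054721218303 -31.399429672337963
33.04336803406633 -49.6588568004863
24.73321502502716 -59.22555635010624
30.865135684259755 72.61536429279617
31.885804629963555 54.260238889759066
17.15342261296982 45.99040497217712
16.778007561233043 81.64822475188839
```

Request:
{"method": "move_arm", "body": {"plan": [{"dx":-0.0073,"dy":0.002,"dz":0,"rx":0,"ry":0,"rz":0,"fingers":1},{"dx":-0.0073,"dy":0.002,"dz":0,"rx":0,"ry":0,"rz":0,"fingers":1},{"dx":-0.0014,"dy":0.0006,"dz":0,"rx":0,"ry":0,"rz":0,"fingers":1},{"dx":-0.0014,"dy":0.0006,"dz":0,"rx":0,"ry":0,"rz":0,"fingers":1},{"dx":-0.0014,"dy":0.0006,"dz":0,"rx":0,"ry":0,"rz":0,"fingers":1}]}}

```text
time_s: 1.65
position: [585.7, -0.1, 191.8]
tcp_rot: [0.84, 0.542, 0.001, 0.001]
wrist_force: [-0.2, 0.2, 0.3]
gripper_width: -0.0
grip_force: 0.0
```

Request:
{"method": "move_arm", "body": {"plan": [{"dx":-0.0014,"dy":0.0006,"dz":0,"rx":0,"ry":0,"rz":0,"fingers":1},{"dx":-0.0014,"dy":0.0006,"dz":0,"rx":0,"ry":0,"rz":0,"fingers":1},{"dx":-0.0014,"dy":0.0006,"dz":0,"rx":0,"ry":0,"rz":0,"fingers":1},{"dx":-0.0014,"dy":0.0006,"dz":0,"rx":0,"ry":0,"rz":0,"fingers":1}]}}

```text
time_s: 1.98
position: [580.8, 1.9, 190.7]
tcp_rot: [0.841, 0.542, 0.001, 0.001]
wrist_force: [2.8, -1.0, 1.7]
gripper_width: 0.0
grip_force: 1.4
```

```bash
cat > rel.py <<'E'
from h import *
C=np.array([603,77.])
def rel(phi):
    s=state();d=s["position"][:2]-C;a=np.radians(phi);u=np.array([np.cos(a),np.sin(a)]);n=np.array([-u[1],u[0]])
    f=s["wrist_force"]; print("t",round(s["time_s"],2),"pos",s["position"].round(1),"r,b",(d@u).round(1),(d@n).round(1),"f",f.round(2),"f_n",(f[:2]@n).round(2)); return d
E
python3 - <<'E'
from rel import *
d=rel(245); save(cam("wrist"),"w3")
P=state()["position"][:2]
for k in range(1,21):
    Q=C+Ro.from_euler("z",-4*k,degrees=True).as_matrix()[:2,:2]@d; print(-4*k,((Q-P)/1000).round(4)); P=Q
E
```

```text
t 1.98 pos [580.8   1.9 190.7] r,b 77.5 11.6 f [ 2.76 -1.02  1.74] f_n 2.93
-4 [-0.0045  0.0015]
-8 [-0.0051  0.0021]
-12 [-0.0049  0.0024]
-16 [-0.0047  0.0028]
-20 [-0.0045  0.0031]
-24 [-0.0043  0.0034]
-28 [-0.004   0.0037]
-32 [-0.0038  0.004 ]
-36 [-0.0035  0.0042]
-40 [-0.0032  0.0045]
-44 [-0.0029  0.0047]
-48 [-0.0025  0.0049]
-52 [-0.0022  0.005 ]
-56 [-0.0018  0.0052]
-60 [-0.0015  0.0053]
-64 [-0.0011  0.0054]
-68 [-0.0007  0.0054]
-72 [-0.0003  0.0055]
-76 [0.     0.0055]
-80 [0.0004 0.0055]
```

Request:
{"method": "move_arm", "body": {"plan": [{"dx":-0.0052,"dy":0.0018,"dz":0,"rx":0,"ry":0,"rz":-4,"fingers":1},{"dx":-0.0051,"dy":0.0021,"dz":0,"rx":0,"ry":0,"rz":-4,"fingers":1},{"dx":-0.0049,"dy":0.0024,"dz":0,"rx":0,"ry":0,"rz":-4,"fingers":1},{"dx":-0.0047,"dy":0.0028,"dz":0,"rx":0,"ry":0,"rz":-4,"fingers":1}]}}

```text
time_s: 2.37
position: [560.0, 11.1, 189.9]
tcp_rot: [0.909, 0.418, 0.0, 0.0]
wrist_force: [2.3, -1.2, 1.5]
gripper_width: -0.001
grip_force: 1.5
```

Request:
{"method": "move_arm", "body": {"plan": [{"dx":-0.0045,"dy":0.0031,"dz":0,"rx":0,"ry":0,"rz":-4,"fingers":1},{"dx":-0.0043,"dy":0.0034,"dz":0,"rx":0,"ry":0,"rz":-4,"fingers":1},{"dx":-0.004,"dy":0.0037,"dz":0,"rx":0,"ry":0,"rz":-4,"fingers":1},{"dx":-0.0038,"dy":0.004,"dz":0,"rx":0,"ry":0,"rz":-4,"fingers":1}]}}

```text
time_s: 2.7
position: [543.3, 25.3, 189.9]
tcp_rot: [0.958, 0.287, 0.0, 0.0]
wrist_force: [2.5, -1.8, 2.9]
gripper_width: 0.001
grip_force: 1.5
```

Run:
```python
from rel import *
rel(245-32); save(cam("wrist"),"w4")
```

```text
t 2.7 pos [543.3  25.3 189.9] r,b 78.2 10.8 f [ 2.52 -1.81  2.89] f_n 2.89
```

Pushing steadily at about 3 N. I'll continue the arc.

Request:
{"method": "move_arm", "body": {"plan": [{"dx":-0.0035,"dy":0.0042,"dz":0,"rx":0,"ry":0,"rz":-4,"fingers":1},{"dx":-0.0032,"dy":0.0045,"dz":0,"rx":0,"ry":0,"rz":-4,"fingers":1},{"dx":-0.0029,"dy":0.0047,"dz":0,"rx":0,"ry":0,"rz":-4,"fingers":1},{"dx":-0.0025,"dy":0.0049,"dz":0,"rx":0,"ry":0,"rz":-4,"fingers":1}]}}

```text
time_s: 3.08
position: [530.8, 43.5, 189.7]
tcp_rot: [0.988, 0.152, -0.0, 0.0]
wrist_force: [2.6, -2.4, 1.3]
gripper_width: -0.002
grip_force: 1.4
```

Request:
{"method": "move_arm", "body": {"plan": [{"dx":-0.0022,"dy":0.005,"dz":0,"rx":0,"ry":0,"rz":-4,"fingers":1},{"dx":-0.0018,"dy":0.0052,"dz":0,"rx":0,"ry":0,"rz":-4,"fingers":1},{"dx":-0.0015,"dy":0.0053,"dz":0,"rx":0,"ry":0,"rz":-4,"fingers":1},{"dx":-0.0011,"dy":0.0054,"dz":0,"rx":0,"ry":0,"rz":-4,"fingers":1}]}}

```text
time_s: 3.42
position: [524.1, 64.4, 189.7]
tcp_rot: [1.0, 0.013, -0.001, 0.0]
wrist_force: [1.1, -2.5, 0.9]
gripper_width: -0.001
grip_force: 1.4
```

Run:
```python
from rel import *
rel(245-64); save(cam("wrist"),"w5")
```

```text
t 3.42 pos [524.1  64.4 189.7] r,b 79.1 11.2 f [ 1.11 -2.51  0.95] f_n 2.53
```

View pics/w5.png

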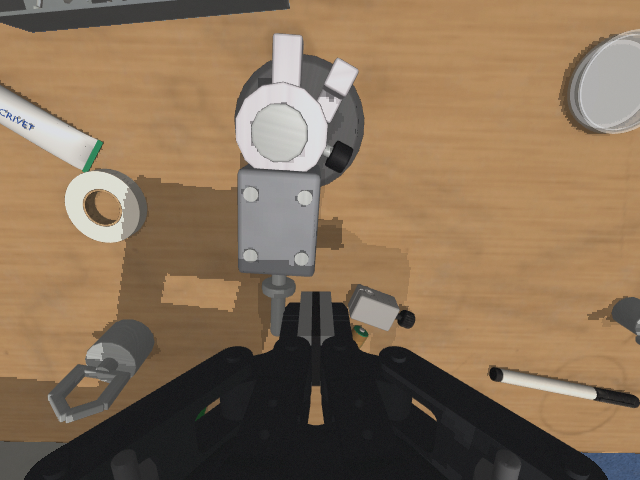

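The heel at (288,60) is nearing the lug at (342,77). The large weight is at (115,360) with its stirrup open towards the rod. Next I'll measure the angle still to go.

Run:
```python
from h import *
c=load("w5"); p=onz(c,279,132,148); print(p)
def pol(u,v,z):
    q=onz(c,u,v,z);d=(q-p)[:2];return np.hypot(*d).round(1),np.degrees(np.arctan2(d[1],d[0])).round(1),q[:2].round(1)
for n,u,v,z in(("lug nearL",322,87,127),("lug farL",336,59,127),("lug farR",358,71,127),("heel farR",302,36,130),("heel nearR",302,88,130),("heel farL",275,36,130),("tip",278,334,130),("ring",278,286,130)): print(n,pol(u,v,z))
```

```text
[602.82727135  77.02119805 148.        ]
lug nearL (np.float64(19.6), np.float64(-41.6), array([617.5,  64. ]))
lug farL (np.float64(29.4), np.float64(-36.6), array([626.4,  59.5]))
lug farR (np.float64(32.3), np.float64(-51.5), array([622.9,  51.8]))
heel farR (np.float64(30.2), np.float64(-11.4), array([632.4,  71.1]))
heel nearR (np.float64(15.3), np.float64(-23.8), array([616.8,  70.9]))
heel farL (np.float64(29.5), np.float64(5.6), array([632.2,  79.9]))
tip (np.float64(84.4), np.float64(178.1), array([518.5,  79.8]))
ring (np.float64(61.3), np.float64(177.6), array([541.6,  79.6]))
```

Request:
{"method": "move_arm", "body": {"plan": [{"dx":-0.0007,"dy":0.0054,"dz":0,"rx":0,"ry":0,"rz":-4,"fingers":1},{"dx":-0.0003,"dy":0.0055,"dz":0,"rx":0,"ry":0,"rz":-4,"fingers":1},{"dx":0,"dy":0.0055,"dz":0,"rx":0,"ry":0,"rz":-4,"fingers":1},{"dx":0.0002,"dy":0.0027,"dz":0,"rx":0,"ry":0,"rz":-2,"fingers":1},{"dx":0,"dy":0,"dz":0,"rx":0,"ry":0,"rz":0,"fingers":1}]}}

```text
time_s: 3.88
position: [522.8, 83.9, 189.5]
tcp_rot: [0.994, -0.107, -0.001, 0.0]
wrist_force: [-0.2, -1.5, 0.5]
gripper_width: -0.002
grip_force: 0.6
```

Run:
```python
from rel import *
rel(245-78); c=cam("wrist"); save(c,"w6")
cv2.imwrite("pics/w6c.png",cv2.resize(c["img"][0:350,190:430],(549,800)[:2] if 0 else (411,600),interpolation=cv2.INTER_CUBIC))
```

```text
t 3.88 pos [522.8  83.9 189.5] r,b 79.7 11.3 f [-0.24 -1.51  0.51] f_n 1.52
```

View pics/w6c.png

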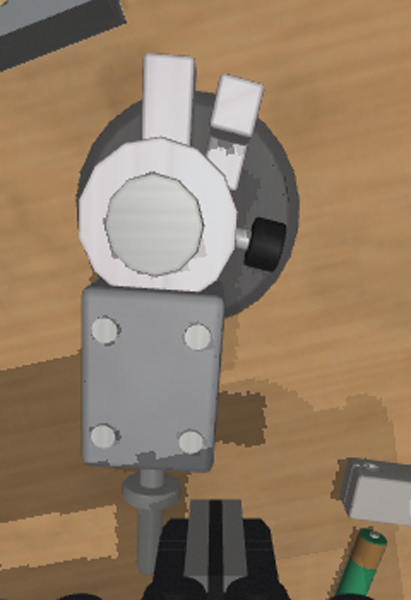

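Run:
```python
from h import *
c=load("w6"); k=1.7143; U=lambda x,y:(190+x/k,y/k)
p=onz(c,*U(154,223),148); print(p)
def P(x,y,z): return (onz(c,*U(x,y),z)-p)[:2]
def pr(n,d): print(n,np.hypot(*d).round(1),np.degrees(np.arctan2(d[1],d[0])).round(1))
for n,x,y,z in(("lug nearL",211,128,127),("lug farL",223,75,127),("lug farR",263,86,127),("heel farR",195,58,130),("heel nearR",194,130,130),("heel farL",146,56,130),("tip",147,572,130),("ring",150,488,130)): pr(n,P(x,y,z))
a=P(211,128,127);b=P(223,75,127)
h1=P(195,58,130);h0=P(194,130,130)
for n,v in(("lug edge dir",b-a),("heel edge dir",h1-h0)): print(n,np.degrees(np.arctan2(v[1],v[0])))
```

```text
[602.83692949  76.8721024  148.        ]
lug nearL 20.3 -41.8
lug farL 29.8 -36.8
lug farR 32.3 -51.1
heel farR 30.2 -25.7
heel nearR 18.2 -33.8
heel farL 29.8 -7.9
tip 84.8 163.5
ring 61.2 163.4
lug edge dir -26.31118178528345
heel edge dir -13.750052889320155
```

Request:
{"method": "move_arm", "body": {"plan": [{"dx":0.0003,"dy":0.0028,"dz":0,"rx":0,"ry":0,"rz":-2,"fingers":1},{"dx":0.0004,"dy":0.0028,"dz":0,"rx":0,"ry":0,"rz":-2,"fingers":1},{"dx":0.0005,"dy":0.0028,"dz":0,"rx":0,"ry":0,"rz":-2,"fingers":1},{"dx":0.0003,"dy":0.0014,"dz":0,"rx":0,"ry":0,"rz":-1,"fingers":1},{"dx":0,"dy":0,"dz":0,"rx":0,"ry":0,"rz":0,"fingers":1}]}}

```text
time_s: 4.35
position: [524.1, 93.5, 189.5]
tcp_rot: [0.986, -0.168, -0.001, 0.0]
wrist_force: [-1.1, -2.1, 0.7]
gripper_width: -0.001
grip_force: 1.2
```

Run:
```python
from rel import *
rel(245-85); save(cam("wrist"),"w7");rel(160)
```

```text
t 4.35 pos [524.1  93.5 189.5] r,b 79.8 11.5 f [-1.12 -2.06  0.69] f_n 2.32
t 4.4 pos [524.1  93.5 189.5] r,b 79.8 11.5 f [-0.97 -2.    0.47] f_n 2.21
```

Request:
{"method": "move_arm", "body": {"plan": [{"dx":0.0001,"dy":0.0005,"dz":0,"rx":0,"ry":0,"rz":0,"fingers":1},{"dx":0.0001,"dy":0.0005,"dz":0,"rx":0,"ry":0,"rz":0,"fingers":1},{"dx":0.0001,"dy":0.0005,"dz":0,"rx":0,"ry":0,"rz":0,"fingers":1},{"dx":0.0001,"dy":0.0005,"dz":0,"rx":0,"ry":0,"rz":0,"fingers":1}]}}

```text
time_s: 4.73
position: [524.9, 95.6, 189.6]
tcp_rot: [0.986, -0.168, -0.001, 0.0]
wrist_force: [-1.8, -2.5, -0.8]
gripper_width: -0.002
grip_force: 1.4
```

Request:
{"method": "move_arm", "body": {"plan": [{"dx":0.0001,"dy":0.0005,"dz":0,"rx":0,"ry":0,"rz":0,"fingers":1},{"dx":0.0001,"dy":0.0005,"dz":0,"rx":0,"ry":0,"rz":0,"fingers":1},{"dx":0.0001,"dy":0.0004,"dz":0,"rx":0,"ry":0,"rz":0,"fingers":1}]}}

```text
time_s: 4.98
position: [525.5, 97.1, 189.7]
tcp_rot: [0.986, -0.168, -0.0, 0.0]
wrist_force: [-2.6, -1.7, -1.5]
gripper_width: -0.002
grip_force: 1.4
```

Request:
{"method": "move_arm", "body": {"plan": [{"dx":0.0001,"dy":0.0004,"dz":0,"rx":0,"ry":0,"rz":0,"fingers":1},{"dx":0.0001,"dy":0.0004,"dz":0,"rx":0,"ry":0,"rz":0,"fingers":1},{"dx":0.0001,"dy":0.0004,"dz":0,"rx":0,"ry":0,"rz":0,"fingers":1}]}}

```text
time_s: 5.23
position: [525.8, 98.0, 189.7]
tcp_rot: [0.986, -0.168, -0.0, 0.0]
wrist_force: [-2.0, -4.7, -2.0]
gripper_width: 0.004
grip_force: 2.5
```

Run:
```python
from rel import *
rel(156); c=cam("wrist"); save(c,"w8");rel(156)
i=c["img"][0:130,240:360].astype(int).sum(2)//3
for v in (36,40,44,48,52,56,60,64): print(v,i[v,15:95].tolist())
```

```text
t 5.23 pos [525.8  98.  189.7] r,b 79.0 12.2 f [-1.99 -4.75 -1.99] f_n 5.15
t 5.28 pos [525.8  98.  189.7] r,b 79.0 12.2 f [-2.1  -4.56 -2.8 ] f_n 5.02
36 [120, 121, 122, 123, 122, 121, 121, 121, 120, 119, 119, 117, 117, 116, 115, 116, 118, 117, 117, 117, 116, 116, 118, 119, 119, 122, 124, 125, 126, 127, 128, 131, 130, 132, 132, 133, 132, 107, 154, 179, 202, 201, 204, 205, 208, 209, 210, 210, 212, 211, 210, 211, 207, 205, 199, 196, 193, 189, 185, 182, 179, 175, 171, 170, 171, 147, 135, 130, 130, 131, 130, 131, 128, 130, 129, 129, 130, 129, 130, 129]
40 [120, 119, 119, 118, 118, 118, 118, 115, 116, 115, 116, 116, 117, 116, 117, 117, 116, 115, 114, 115, 116, 114, 115, 115, 117, 119, 119, 119, 120, 122, 123, 123, 124, 126, 126, 128, 129, 118, 160, 192, 201, 203, 205, 206, 208, 210, 211, 210, 210, 211, 210, 211, 211, 209, 210, 208, 208, 209, 209, 209, 210, 211, 211, 212, 208, 178, 147, 110, 154, 168, 163, 156, 146, 136, 128, 117, 124, 123, 120, 135]
44 [116, 116, 115, 114, 115, 113, 113, 113, 113, 113, 114, 114, 114, 114, 114, 115, 115, 113, 112, 112, 113, 113, 113, 112, 116, 116, 118, 1
[... 1543 characters left out ...]
 115, 116, 115, 115, 115, 117, 117, 117, 84, 79, 71, 71, 71, 71, 72, 71, 72, 73, 73, 73, 70, 86, 157, 189, 205, 206, 209, 210, 211, 212, 213, 213, 214, 214, 213, 214, 213, 213, 212, 212, 210, 210, 210, 211, 212, 212, 212, 212, 197, 169, 112, 152, 182, 211, 211, 211, 213, 213, 214, 214, 215, 216, 216, 216, 216, 215]
64 [108, 109, 110, 111, 111, 113, 113, 112, 112, 114, 112, 113, 114, 116, 114, 94, 88, 69, 69, 69, 67, 68, 68, 70, 69, 70, 73, 73, 76, 78, 79, 80, 82, 83, 81, 138, 169, 205, 206, 209, 209, 211, 213, 215, 214, 214, 214, 214, 214, 214, 212, 212, 212, 211, 210, 211, 211, 212, 212, 212, 213, 213, 185, 158, 115, 167, 202, 214, 215, 215, 215, 215, 216, 216, 215, 215, 215, 215, 215, 215]
```

Request:
{"method": "move_arm", "body": {"plan": [{"dx":0.0001,"dy":0.0003,"dz":0,"rx":0,"ry":0,"rz":0,"fingers":1},{"dx":0,"dy":0,"dz":0,"rx":0,"ry":0,"rz":0,"fingers":1},{"dx":0,"dy":0,"dz":0,"rx":0,"ry":0,"rz":0,"fingers":1}]}}

```text
time_s: 5.53
position: [525.9, 98.2, 189.8]
tcp_rot: [0.986, -0.168, -0.0, 0.0]
wrist_force: [-2.2, -4.6, -1.6]
gripper_width: -0.001
grip_force: 2.6
```

Request:
{"method": "move_arm", "body": {"plan": [{"dx":0.0001,"dy":0.0004,"dz":0,"rx":0,"ry":0,"rz":0,"fingers":1},{"dx":0,"dy":0,"dz":0,"rx":0,"ry":0,"rz":0,"fingers":1},{"dx":0,"dy":0,"dz":0,"rx":0,"ry":0,"rz":0,"fingers":1}]}}

```text
time_s: 5.78
position: [526.0, 98.4, 189.8]
tcp_rot: [0.986, -0.168, -0.0, 0.001]
wrist_force: [-2.8, -6.3, -2.3]
gripper_width: 0.003
grip_force: 2.9
```

Run:
```python
from rel import *
rel(153); c=cam("wrist"); save(c,"w9");rel(153);a=load("w8")["img"]
# image shift of housing/heel between w8 and w9
for n,(x,y,w,h) in dict(heel=(270,30,35,45),lug=(305,40,40,40),rod=(250,290,40,40)).items():
    s,_=cv2.phaseCorrelate(np.float32(cv2.cvtColor(a,6)[y:y+h,x:x+w]),np.float32(cv2.cvtColor(c["img"],6)[y:y+h,x:x+w])); print(n,s)
```

```text
t 5.78 pos [526.   98.4 189.8] r,b 78.3 15.9 f [-2.8  -6.27 -2.29] f_n 6.86
t 5.83 pos [526.   98.4 189.8] r,b 78.3 15.8 f [-2.23 -4.85 -2.44] f_n 5.33
heel (0.47565851703417295, 0.5423751545618458)
lug (1.5982082165849327, 0.005947496523699414)
rod (0.306827345700313, 0.11106214087938682)
```

The stop is felt: force rises to about 6 N with no further motion. I'll back off and lift to look at both the home rod and the weight.

Request:
{"method": "move_arm", "body": {"plan": [{"dx":-0.001,"dy":-0.005,"dz":0,"rx":0,"ry":0,"rz":0,"fingers":1},{"dx":-0.003,"dy":-0.015,"dz":0,"rx":0,"ry":0,"rz":0,"fingers":1},{"dx":0,"dy":0,"dz":0.04,"rx":0,"ry":0,"rz":0,"fingers":1},{"dx":0,"dy":0.02,"dz":0.04,"rx":0,"ry":0,"rz":-3,"fingers":0},{"dx":0,"dy":0.02,"dz":0.02,"rx":0,"ry":0,"rz":-4,"fingers":0}]}}

```text
time_s: 6.25
position: [525.1, 117.5, 291.2]
tcp_rot: [0.973, -0.231, 0.004, -0.002]
wrist_force: [1.1, 0.8, 0.6]
gripper_width: 0.272
grip_force: 0.0
```

Request:
{"method": "move_arm", "body": {"plan": [{"dx":0,"dy":0,"dz":0,"rx":0,"ry":0,"rz":0,"fingers":0},{"dx":0,"dy":0,"dz":0,"rx":0,"ry":0,"rz":0,"fingers":0},{"dx":0,"dy":0,"dz":0,"rx":0,"ry":0,"rz":0,"fingers":0}]}}

```text
time_s: 6.5
position: [522.1, 117.7, 286.9]
tcp_rot: [0.974, -0.228, 0.0, -0.0]
wrist_force: [0.1, -0.5, -1.3]
gripper_width: 0.708
grip_force: 0.0
```

Run:
```python
from rel import *
rel(152); save(cam("wrist"),"wa"); rel(152)
```

```text
t 6.5 pos [522.1 117.7 286.9] r,b 90.5 2.1 f [ 0.08 -0.51 -1.32] f_n 0.41
t 6.55 pos [521.8 117.3 286.2] r,b 90.6 2.5 f [ 0.84  0.17 -0.33] f_n -0.54
```

Request:
{"method": "move_arm", "body": {"plan": [{"dx":-0.03,"dy":0.03,"dz":0,"rx":0,"ry":0,"rz":0,"fingers":0},{"dx":-0.03,"dy":0.03,"dz":0,"rx":0,"ry":0,"rz":0,"fingers":0},{"dx":0,"dy":0,"dz":0,"rx":0,"ry":0,"rz":0,"fingers":0},{"dx":0,"dy":0,"dz":0,"rx":0,"ry":0,"rz":0,"fingers":0}]}}

```text
time_s: 6.88
position: [461.2, 177.0, 285.7]
tcp_rot: [0.974, -0.227, -0.002, 0.001]
wrist_force: [0.8, 0.3, 0.4]
gripper_width: 1.001
grip_force: 0.0
```

Run:
```python
from rel import *
rel(152); save(cam("wrist"),"wb"); rel(152)
a,b=load("wa")["img"],load("wb")["img"]
m=np.zeros((600,800,3),np.uint8)
m[:300,:400]=cv2.resize(a,(400,300),interpolation=3);m[:300,400:]=cv2.resize(b,(400,300),interpolation=3)
m[300:,:400]=cv2.resize(a[100:400,150:550],(400,300));m[300:,400:]=b[100:400,150:550]
cv2.imwrite("pics/ab.png",m)
```

```text
t 6.88 pos [461.2 177.  285.7] r,b 172.2 -21.7 f [0.76 0.26 0.43] f_n -0.58
t 6.93 pos [462.9 176.4 286.1] r,b 170.4 -22.0 f [0.62 0.37 0.36] f_n -0.62
```

View pics/ab.png

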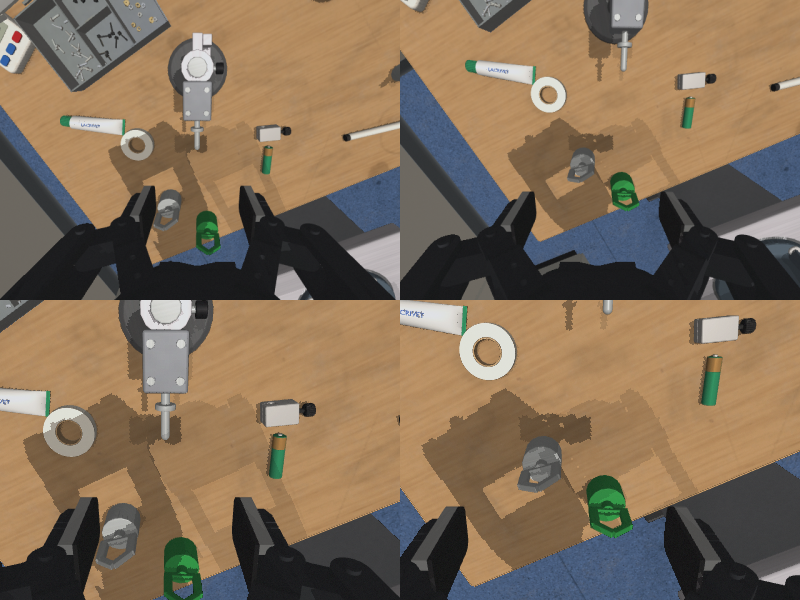

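wa shows the post at (317,107), the rod tip at (315,238), and the heel touching the lug. wb shows the large steel weight at (290,265) and the green look-alike at (358,300), outside the finger path.

Run:
```python
from h import *
a,b=load("wa"),load("wb")
p=onz(a,317,107.5,148);t=onz(a,315,238,130);r=onz(a,315,205,130);d=t-p
print("post",p,"rod ang",np.degrees(np.arctan2(d[1],d[0])),np.hypot(*d[:2]),t, np.degrees(np.arctan2(*(t-r)[:2][::-1])))
out={}
for n,c,(x,y,w,h) in(("a",a,(235,295,65,75)),("b",b,(255,225,60,75))):
    hsv=cv2.cvtColor(c["img"],cv2.COLOR_BGR2HSV)[y:y+h,x:x+w]
    m=((hsv[...,1]<45)&(hsv[...,2]>60)).astype(np.uint8)
    k,lab,st,ce=cv2.connectedComponentsWithStats(m); i=1+np.argmax(st[1:,4]); m=(lab==i)
    print(n,st[i]+[x,y,0,0,0]); 
    if n=="b": print("\n".join("".join(".#"[v] for v in row) for row in m.astype(int)))
for u in(317,): print(onz(b,290,250,34))
```

```text
post [601.72324916  76.51081532 148.        ] rod ang 152.89829693586432 83.47500931578001 [527.41385734 114.53963949 130.        ] 153.68799827238712
a [ 245  303   45   67 1922]
b [ 267  236   45   56 1841]
............................................................
............................................................
............................................................
............................................................
............................................................
............................................................
............................................................
............................................................
............................................................
............................................................
............................................................
....................................######..................
................................#############...............
..............................##################............
............................#########
[... 3024 characters left out ...]
...#########################.....................
...................##################.......................
.........................########..#........................
............................................................
............................................................
............................................................
............................................................
............................................................
............................................................
............................................................
............................................................
[436.1459948  215.81258153  34.        ]
```

Request:
{"method": "move_arm", "body": {"plan": [{"dx":-0.02,"dy":0.023,"dz":-0.02,"rx":0,"ry":0,"rz":4,"fingers":0},{"dx":-0.02,"dy":0.022,"dz":-0.03,"rx":0,"ry":0,"rz":4,"fingers":0},{"dx":0,"dy":0,"dz":-0.03,"rx":0,"ry":0,"rz":0,"fingers":0},{"dx":0,"dy":0,"dz":0,"rx":0,"ry":0,"rz":0,"fingers":0},{"dx":0,"dy":0,"dz":0,"rx":0,"ry":0,"rz":0,"fingers":0}]}}

```text
time_s: 7.35
position: [424.2, 220.4, 206.3]
tcp_rot: [0.987, -0.16, -0.001, 0.001]
wrist_force: [0.8, -0.1, -0.3]
gripper_width: 1.002
grip_force: 0.0
```

Run:
```python
from rel import *
rel(153); c=cam("wrist");save(c,"wc"); save(cam("side"),"dc");save(cam("scene"),"sc"); rel(153)
print(px(c,[423,222,90]))
i=c["img"]; x,y=[int(v) for v in px(c,[423,222,60])]; x0,y0=max(0,min(440,x-100)),max(0,min(330,y-75)); print(x0,y0)
cv2.imwrite("pics/wcc.png",cv2.resize(i[y0:y0+150,x0:x0+200],(800,600),interpolation=cv2.INTER_CUBIC))
```

```text
t 7.35 pos [424.2 220.4 206.3] r,b 224.4 -46.6 f [ 0.83 -0.12 -0.35] f_n -0.27
t 7.5 pos [425.9 220.7 208.9] r,b 223.0 -47.7 f [ 1.25 -0.82  0.08] f_n 0.16
[311.73314733 272.23705037]
212 178
```

View pics/wcc.png

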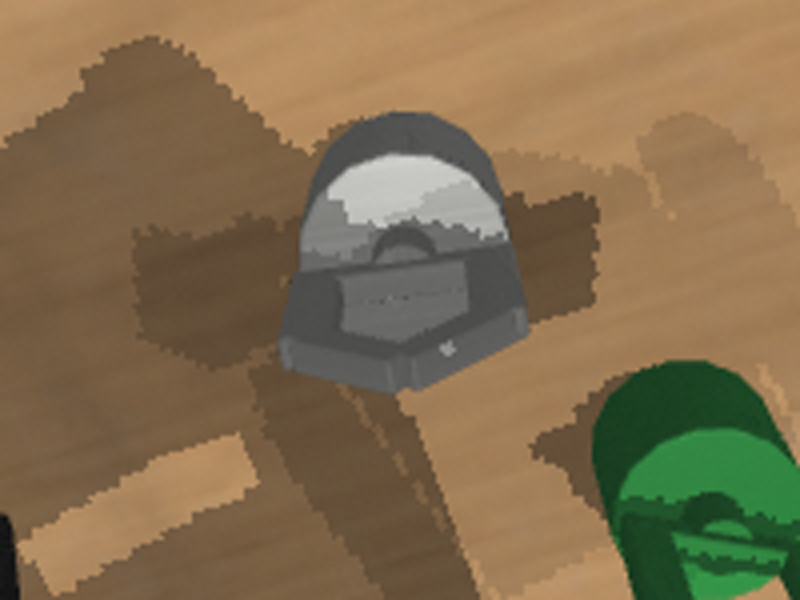

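The stirrup shows clearly: shoulders at crop (285–292, 338–370) and (522–527, 308–337), apex at about (400,376). The crop offset is (212,178) and its scale is 4.

Run:
```python
from h import *
c=load("wc"); U=lambda x,y:(212+x/4,178+y/4)
L=[onz(c,*U(x,y),73) for x,y in((285,338),(292,370),(522,308),(527,337))]
for l in L: print(l.round(1))
l=(L[0]+L[1])/2;r=(L[2]+L[3])/2;d=r-l; print("width",np.hypot(*d[:2]),"ang",np.degrees(np.arctan2(d[1],d[0])),"mid",(l+r)/2)
print("apex",onz(c,*U(405,360),90),onz(c,*U(396,393),90))
a=onz(c,*U(295,275),42);b=onz(c,*U(515,245),42);print("legs bottom",a,b,np.hypot(*(a-b)[:2]),np.degrees(np.arctan2(*(b-a)[:2][::-1])))
# height check: apex triangulated with scene/side stirrup top
s,dd=load("scene0"),load("side0"); print(tri((s,247,190),(dd,389.2,351.75),(c,*U(400,377))))
s=state();R=Ro.from_quat(s["tcp_rot"]).as_matrix(); print(s["position"],"tool y",np.degrees(np.arctan2(R[1,1],R[0,1])), "z",R[:,2], s["qpos"].round(2))
```

```text
[427.8 239.5  73. ]
[422.2 240.4  73. ]
[420.8 202.5  73. ]
[415.8 203.2  73. ]
width 37.64792116291669 ang -100.24066044178174 mid [421.64024962 221.41520023  73.        ]
apex [425.27574683 220.30230802  90.        ] [420.69556607 223.23023579  90.        ]
legs bottom [427.17672879 240.64983517  42.        ] [420.132542   201.58815494  42.        ] 39.691755189984704 -100.2225624858867
(array([422.50086528, 221.77320093,  90.39883173]), [0.5394500670837611, 0.3081393707183185, 0.5662396037690905])
[425.92440259 220.71435971 208.8556251 ] tool y -108.50255288514383 z [ 3.81932045e-03  8.28110673e-04 -9.99992363e-01] [ 0.24  0.49  1.89 -0.    0.77  2.14]
```

Request:
{"method": "move_arm", "body": {"plan": [{"dx":-0.001,"dy":0,"dz":0,"rx":0,"ry":0,"rz":4.1,"fingers":0},{"dx":-0.001,"dy":0.001,"dz":-0.03,"rx":0,"ry":0,"rz":4.2,"fingers":0},{"dx":0,"dy":0,"dz":0,"rx":0,"ry":0,"rz":0,"fingers":0},{"dx":0,"dy":0,"dz":0,"rx":0,"ry":0,"rz":0,"fingers":0},{"dx":0,"dy":0,"dz":0,"rx":0,"ry":0,"rz":0,"fingers":0}]}}

```text
time_s: 7.92
position: [422.6, 222.0, 178.9]
tcp_rot: [0.996, -0.089, 0.001, -0.0]
wrist_force: [0.1, 0.1, 0.9]
gripper_width: 1.005
grip_force: 0.0
```

Run:
```python
from rel import *
for k in range(3):
    s=state();R=Ro.from_quat(s["tcp_rot"]).as_matrix(); print(s["position"].round(1),"tool y",np.degrees(np.arctan2(R[1,1],R[0,1])).round(1),bot.grip_point_offset)
    cam("wrist")
```

```text
[422.6 222.  178.9] tool y -100.2 53.900000000000006
[422.7 222.2 179. ] tool y -100.2 53.900000000000006
[422.6 222.2 179. ] tool y -100.2 53.900000000000006
```

Request:
{"method": "move_arm", "body": {"plan": [{"dx":0,"dy":0,"dz":-0.03,"rx":0,"ry":0,"rz":0,"fingers":0},{"dx":0,"dy":0,"dz":-0.025,"rx":0,"ry":0,"rz":0,"fingers":0},{"dx":0,"dy":0,"dz":-0.01,"rx":0,"ry":0,"rz":0,"fingers":0.3},{"dx":0,"dy":0,"dz":0,"rx":0,"ry":0,"rz":0,"fingers":1},{"dx":0,"dy":0,"dz":0,"rx":0,"ry":0,"rz":0,"fingers":1}], "newtons": 40}}

```text
time_s: 8.48
position: [421.7, 222.2, 112.8]
tcp_rot: [0.996, -0.088, -0.0, 0.0]
wrist_force: [0.7, -0.4, -0.0]
gripper_width: 0.604
grip_force: 0.0
```

Request:
{"method": "move_arm", "body": {"plan": [{"dx":0,"dy":0,"dz":0,"rx":0,"ry":0,"rz":0,"fingers":1},{"dx":0,"dy":0,"dz":0,"rx":0,"ry":0,"rz":0,"fingers":1},{"dx":0,"dy":0,"dz":0,"rx":0,"ry":0,"rz":0,"fingers":1},{"dx":0,"dy":0,"dz":0,"rx":0,"ry":0,"rz":0,"fingers":1}]}}

```text
time_s: 8.82
position: [422.3, 222.4, 113.6]
tcp_rot: [0.996, -0.088, 0.001, -0.0]
wrist_force: [-0.5, -0.3, 3.9]
gripper_width: 0.457
grip_force: 41.0
```

Gripped on the legs (opening ≈ 39 mm). I'll lift, turn to match the rod's 153° heading, and carry the weight to a point out from the rod end.

Request:
{"method": "move_arm", "body": {"plan": [{"dx":0,"dy":0,"dz":0.01,"rx":0,"ry":0,"rz":0,"fingers":1},{"dx":0,"dy":0,"dz":0.02,"rx":0,"ry":0,"rz":0,"fingers":1},{"dx":0,"dy":0,"dz":0.02,"rx":0,"ry":0,"rz":0,"fingers":1},{"dx":0,"dy":0,"dz":0.02,"rx":0,"ry":0,"rz":0,"fingers":1},{"dx":0,"dy":0,"dz":0,"rx":0,"ry":0,"rz":0,"fingers":1}]}}

```text
time_s: 9.23
position: [422.9, 222.7, 186.0]
tcp_rot: [0.996, -0.088, 0.003, -0.001]
wrist_force: [0.0, -0.2, -1.2]
gripper_width: 0.461
grip_force: 40.8
```

Request:
{"method": "move_arm", "body": {"plan": [{"dx":0.012,"dy":-0.014,"dz":0,"rx":0,"ry":0,"rz":-2.8,"fingers":1},{"dx":0.018,"dy":-0.02,"dz":0,"rx":0,"ry":0,"rz":-3.5,"fingers":1},{"dx":0.018,"dy":-0.02,"dz":0,"rx":0,"ry":0,"rz":-3.5,"fingers":1},{"dx":0.018,"dy":-0.02,"dz":0,"rx":0,"ry":0,"rz":-3.5,"fingers":1},{"dx":0.01,"dy":-0.013,"dz":0,"rx":0,"ry":0,"rz":-3.5,"fingers":1}]}}

```text
time_s: 9.65
position: [499.5, 133.5, 182.4]
tcp_rot: [0.972, -0.235, 0.001, -0.0]
wrist_force: [0.7, -0.3, -1.3]
gripper_width: 0.455
grip_force: 40.9
```

Request:
{"method": "move_arm", "body": {"plan": [{"dx":0,"dy":0,"dz":0,"rx":0,"ry":0,"rz":0,"fingers":1},{"dx":0,"dy":0,"dz":0,"rx":0,"ry":0,"rz":0,"fingers":1},{"dx":0,"dy":0,"dz":0,"rx":0,"ry":0,"rz":0,"fingers":1}]}}

```text
time_s: 9.9
position: [496.2, 135.5, 182.0]
tcp_rot: [0.973, -0.232, -0.001, 0.0]
wrist_force: [0.2, 0.2, -2.4]
gripper_width: 0.46
grip_force: 40.9
```

Run:
```python
from rel import *
rel(153); s=state();R=Ro.from_quat(s["tcp_rot"]).as_matrix(); print("tool y",np.degrees(np.arctan2(R[1,1],R[0,1])).round(2),s["grip_force"],s["gripper_width"])
c=cam("wrist");save(c,"wd");save(cam("side"),"dd");save(cam("scene"),"sd");rel(153)
for n,X in dict(tip=[527.2,115.4,130],post=[603,77,148],eye=[*s["position"][:2],145.6]).items(): print(n,px(c,X),px(load("dd"),X),px(load("sd"),X))
```

```text
t 9.9 pos [496.2 135.5 182. ] r,b 121.7 -3.6 f [ 0.16  0.16 -2.43] f_n -0.21
tool y -116.86 40.86252998560667 0.4601371826386235
t 10.05 pos [496.4 136.  182.4] r,b 121.7 -4.2 f [-0.01  0.72 -2.08] f_n -0.64
tip [323.56705589 250.41877607] [303.88563873 278.51844144] [315.59660494 188.39597977]
post [328.2424862  -48.16014391] [249.23831542 253.58423111] [358.58806071 178.97488662]
eye [313.08938923 359.73983552] [327.3865737  278.37312939] [296.60134603 182.68648223]
```

Run:
```python
from h import *
c=load("wd"); hsv=cv2.cvtColor(c["img"],cv2.COLOR_BGR2HSV); m=((hsv[...,1]<50)&(hsv[...,2]>40)).astype(np.uint8)
for v in range(130,300,6):
    print(v,"".join(".#"[k] for k in m[v,270:380]))
```

```text
130 ..........#############################################################################################.......
136 ...........############################################################################################.......
142 ...........############################################################################################.......
148 ...........############################################################################################.......
154 ............##########################################################################################........
160 ....................###.#......................#################..............................................
166 ...............................................#################..............................................
172 ...............................................#################..............................................
178 ...............................................#################..............................................
184 .....................................########################
[... 1534 characters left out ...]
..........
268 ...........#####################################################################..............................
274 ..........#######################################################################.............................
280 .........##########################################################################...........................
286 .......#############################################################################..........................
292 ......###############################################################################.........................
298 .....#################################################################################.........############...
```

Run:
```python
from h import *
from rel import C
import pickle
c=load("wd"); hsv=cv2.cvtColor(c["img"],cv2.COLOR_BGR2HSV); m=((hsv[...,1]<50)&(hsv[...,2]>40)).astype(np.uint8)
def run(v,u0):
    a=b=u0
    while m[v,a-1]:a-=1
    while m[v,b+1]:b+=1
    return (a+b)/2
L=np.array([onz(c,run(v,324),v,130)[:2] for v in list(range(164,180,2))+list(range(204,242,2))])
d=L[-1]-L[0]; u,s,vt=np.linalg.svd(L-L.mean(0)); d=vt[0]*np.sign(vt[0]@d)
print("rod ang",np.degrees(np.arctan2(d[1],d[0])),"offset of C from rod line",np.cross(d,C-L.mean(0)))
pos=np.array([496.2,135.5]); n=np.array([-d[1],d[0]])
print("tool b relative to rod line",(pos-L.mean(0))@n, "tool r from C",(pos-C)@d)
col=m[:,345]; print("housing edge v at u=345,300:",[np.where(m[140:182,k]==0)[0][0]+140 for k in(300,345)])
e=onz(c,345,np.where(m[140:182,345]==0)[0][0]+139.5,145); print("front r",(e[:2]-C)@d)
rv=np.where(m[170:210,336])[0]; print("ring v",rv.min()+170,rv.max()+170,[(onz(c,336,k,130)[:2]-C)@d for k in(rv.min()+170,rv.max()+170)])
w=load("wc"); print("tilt",)
g=cv2.cvtColor(c["img"],6)
for v in range(300,420,4): print(v,g[v,270:360:5].tolist())
```

```text
rod ang 153.22829941068622 offset of C from rod line -0.17203389655887236
tool b relative to rod line -4.294694463344886 tool r from C 121.70248013023837
housing edge v at u=345,300: [np.int64(160), np.int64(160)]
front r 50.08401619404572
ring v 182 197 [np.float64(59.41062818774765), np.float64(64.73046273415048)]
tilt
300 [23, 87, 101, 101, 101, 102, 102, 73, 80, 76, 75, 74, 102, 104, 102, 103, 101, 100]
304 [24, 96, 101, 101, 101, 102, 100, 73, 107, 100, 99, 75, 100, 100, 100, 100, 100, 117]
308 [24, 75, 77, 75, 76, 75, 75, 74, 75, 76, 76, 76, 75, 76, 77, 75, 76, 76]
312 [23, 76, 76, 76, 74, 100, 100, 99, 98, 100, 100, 100, 99, 100, 92, 76, 77, 75]
316 [34, 76, 78, 75, 71, 100, 99, 100, 100, 99, 99, 101, 100, 100, 84, 76, 77, 77]
320 [75, 75, 77, 76, 69, 100, 100, 100, 101, 99, 101, 100, 100, 100, 86, 75, 76, 76]
324 [77, 75, 79, 75, 72, 101, 100, 101, 100, 101, 100, 101, 101, 100, 99, 75, 77, 78]
328 [76, 77, 79, 77, 83, 101, 100, 100, 101, 101, 100, 100, 100, 100, 119, 76, 76, 78]
332 [77, 76, 77, 76, 97, 98, 96, 102, 100, 100, 99, 99, 97, 123, 125, 77, 79, 80]
336 [76, 75, 76,
[... 1104 characters left out ...]
0, 100, 98, 97, 97, 100, 44, 50, 50, 50, 49, 51, 55, 52]
396 [97, 95, 99, 101, 101, 96, 99, 99, 98, 97, 46, 48, 50, 49, 53, 52, 54, 53]
400 [97, 100, 99, 99, 100, 98, 98, 97, 98, 98, 48, 49, 52, 49, 49, 52, 54, 54]
404 [101, 99, 100, 97, 97, 96, 97, 103, 100, 98, 47, 49, 51, 50, 55, 57, 59, 55]
408 [101, 98, 98, 97, 98, 101, 101, 99, 99, 100, 47, 49, 58, 75, 73, 110, 108, 97]
412 [99, 99, 100, 100, 101, 99, 99, 100, 101, 100, 46, 58, 75, 75, 74, 109, 110, 97]
416 [97, 101, 101, 98, 96, 100, 101, 100, 100, 101, 48, 74, 74, 73, 75, 110, 110, 108]<stdin>:12: DeprecationWarning: Arrays of 2-dimensional vectors are deprecated. Use arrays of 3-dimensional vectors instead. (deprecated in NumPy 2.0)
```

Run:
```python
from h import *
from rel import C
c=load("wd"); a=np.radians(153.2);d=np.array([np.cos(a),np.sin(a)]);n=np.array([-d[1],d[0]])
g=cv2.cvtColor(c["img"],6).astype(int)
for v in(314,318,322,326,330): 
    r=g[v]; l=next(u for u in range(315,270,-1) if r[u]<88); k=next(u for u in range(315,370) if r[u]<88); print(v,l,k,(l+k)/2, "b",(onz(c,(l+k)/2,v,68.6+50+(v-309)*.65)[:2]-C)@n)
print("col317",g[300:385,317].tolist())
for z,v in((116.6,309.5),(148.6,358.5),(158.6,370.5)): q=onz(c,317,v,z)[:2]-C; print(z,"near face r",q@d,"b",q@n)
```

```text
314 290 340 315.0 b -3.317582258438324
318 290 340 315.0 b -3.3181852685989015
322 290 340 315.0 b -3.3187422736708325
326 290 341 315.5 b -3.1168036411129987
330 289 342 315.5 b -3.12074245277182
col317 [76, 85, 103, 103, 102, 103, 102, 88, 76, 74, 84, 94, 100, 102, 101, 100, 101, 99, 99, 99, 101, 94, 101, 102, 101, 100, 101, 101, 100, 100, 100, 100, 101, 100, 98, 86, 79, 78, 78, 77, 77, 79, 93, 93, 93, 92, 94, 97, 99, 98, 98, 98, 99, 98, 98, 99, 99, 99, 97, 74, 77, 75, 75, 75, 76, 77, 79, 81, 84, 87, 88, 89, 90, 91, 90, 89, 90, 89, 90, 88, 89, 89, 90, 99, 99]
116.6 near face r 117.96803591504636 b -2.436393954802388
148.6 near face r 118.80620782735372 b -2.6142768947176203
158.6 near face r 115.63479987027132 b -2.6737816267543772
```

Measured in one wrist frame: rod heading 153.2°, housing face at r=50.1, stirrup at r≈121.4, lateral offset ≈3.5 mm. Next I'll correct the offset and move up to just outside the rod end.

Request:
{"method": "move_arm", "body": {"plan": [{"dx":0.005,"dy":-0.004,"dz":0,"rx":0,"ry":0,"rz":0,"fingers":1},{"dx":0.008,"dy":-0.005,"dz":0,"rx":0,"ry":0,"rz":0,"fingers":1},{"dx":0.0077,"dy":-0.0055,"dz":0,"rx":0,"ry":0,"rz":0,"fingers":1},{"dx":0,"dy":0,"dz":0,"rx":0,"ry":0,"rz":0,"fingers":1},{"dx":0,"dy":0,"dz":0,"rx":0,"ry":0,"rz":0,"fingers":1}]}}

```text
time_s: 10.47
position: [519.4, 120.2, 182.7]
tcp_rot: [0.972, -0.233, 0.0, -0.0]
wrist_force: [0.2, 0.9, -1.8]
gripper_width: 0.456
grip_force: 40.9
```

```bash
cat > meas.py <<'E'
from rel import *
def meas(name,zu):
    """rod line and window centre in one wrist frame"""
    s=state(); R=Ro.from_quat(s["tcp_rot"]).as_matrix(); c=cam("wrist"); save(c,name); s2=state()
    a=np.radians(153.2);d=np.array([np.cos(a),np.sin(a)]);n=np.array([-d[1],d[0]])
    print("pos",s["position"].round(1),s2["position"].round(1),"tool y",np.degrees(np.arctan2(R[1,1],R[0,1])).round(2),"r,b",((s2["position"][:2]-C)@d).round(1),((s2["position"][:2]-C)@n).round(1),"f",s["wrist_force"].round(1),s2["wrist_force"].round(1))
    hsv=cv2.cvtColor(c["img"],cv2.COLOR_BGR2HSV); m=((hsv[...,1]<50)&(hsv[...,2]>40)); g=cv2.cvtColor(c["img"],6).astype(int)
    v0,v1=[int(px(c,np.r_[C+d*r,130])[1]) for r in(66,72)]
    for v in range(v0,v1,3):
        u=int(px(c,np.r_[C+d*67,130])[0]); A=B=u
        while A>1 and m[v,A-1]:A-=1
        while B<638 and m[v,B+1]:B+=1
        q=onz(c,(A+B)/2,v,130)[:2]-C; print("rod",v,A,B,"b",(q@n).round(2))
    for v in(314,320,326):
        l=next(u for u in range(305,270,-1) if g[v,u]<88); k=next(u for u in range(333,370) if g[v,u]<88)
        q=onz(c,(l+k)/2,v,zu+50+(v-309)*.65)[:2]-C; print("win",v,l,k,"b",(q@n).round(2))
    print("col317",g[300:376,317].tolist()); return c
E
python3 -c "
from meas import *
meas('we',68.6)"
```

```text
pos [519.4 120.2 182.7] [518.6 120.4 182.5] tool y -116.96 r,b 94.9 -0.6 f [ 0.2  0.9 -1.8] [-0.  -1.3 -2. ]
rod 271 281 350 b 0.07
rod 274 280 350 b -0.13
rod 277 279 351 b -0.13
rod 280 279 352 b 0.06
rod 283 278 352 b -0.14
win 314 290 340 b -0.19
win 320 291 340 b 0.02
win 326 290 341 b 0.02
col317 [101, 101, 101, 101, 101, 100, 100, 99, 100, 99, 100, 100, 100, 99, 96, 93, 93, 98, 98, 98, 98, 94, 100, 101, 101, 99, 99, 99, 100, 100, 98, 100, 99, 99, 96, 85, 79, 77, 77, 76, 78, 95, 95, 95, 97, 96, 96, 93, 96, 96, 96, 95, 93, 92, 94, 95, 97, 96, 94, 74, 76, 75, 76, 76, 77, 76, 78, 80, 84, 85, 88, 89, 89, 90, 90, 89]
```

Request:
{"method": "move_arm", "body": {"plan": [{"dx":0.0054,"dy":-0.0027,"dz":0,"rx":0,"ry":0,"rz":0,"fingers":1},{"dx":0.0054,"dy":-0.0028,"dz":0,"rx":0,"ry":0,"rz":0,"fingers":1},{"dx":0.0054,"dy":-0.0027,"dz":0,"rx":0,"ry":0,"rz":0,"fingers":1},{"dx":0,"dy":0,"dz":0,"rx":0,"ry":0,"rz":0,"fingers":1},{"dx":0,"dy":0,"dz":0,"rx":0,"ry":0,"rz":0,"fingers":1}]}}

```text
time_s: 10.93
position: [535.0, 112.2, 182.6]
tcp_rot: [0.973, -0.233, 0.0, -0.0]
wrist_force: [-0.2, 0.0, -1.7]
gripper_width: 0.458
grip_force: 40.9
```

Run:
```python
from meas import *
c=meas('wf',68.6)
g=cv2.cvtColor(c["img"],6)
for v in range(276,345,4): print(v,g[v,280:352:3].tolist())
```

```text
pos [535.  112.2 182.6] [534.5 112.4 182.5] tool y -116.93 r,b 77.1 -0.7 f [-0.2  0.  -1.7] [-0.2  1.  -1.9]
rod 311 272 359 b 0.03
rod 314 271 360 b 0.02
rod 317 271 361 b 0.22
rod 320 270 361 b 0.02
rod 323 269 362 b 0.02
win 314 290 340 b -0.2
win 320 291 340 b 0.02
win 326 290 341 b 0.02
col317 [99, 88, 76, 75, 74, 75, 85, 100, 99, 99, 97, 96, 95, 95, 95, 98, 100, 101, 100, 100, 100, 100, 100, 100, 100, 100, 100, 99, 99, 98, 99, 100, 100, 99, 99, 98, 99, 100, 100, 99, 99, 100, 100, 100, 100, 100, 98, 99, 99, 99, 99, 97, 94, 89, 92, 90, 90, 91, 93, 73, 74, 76, 75, 75, 76, 76, 76, 79, 84, 86, 88, 87, 88, 87, 89, 89]
276 [93, 125, 122, 119, 177, 174, 140, 140, 140, 142, 142, 142, 142, 142, 143, 142, 143, 142, 142, 185, 178, 179, 177, 176]
280 [93, 94, 89, 118, 110, 140, 138, 140, 140, 140, 140, 140, 142, 142, 143, 142, 141, 142, 142, 142, 168, 178, 143, 143]
284 [92, 94, 94, 94, 95, 94, 94, 95, 139, 141, 141, 141, 143, 143, 143, 142, 141, 141, 141, 142, 143, 142, 142, 141]
288 [91, 97, 94, 95, 94, 95, 95, 94, 96, 139, 96, 140, 141, 141, 142, 142, 126, 142, 142, 141, 127, 142, 142, 1
[... 783 characters left out ...]
9, 99, 99, 99, 88, 95, 100, 96, 88, 99, 99, 99, 99, 100, 85, 75, 73, 75]
324 [77, 75, 77, 71, 99, 99, 100, 98, 99, 99, 87, 96, 100, 95, 86, 99, 99, 98, 99, 99, 98, 75, 75, 76]
328 [76, 74, 77, 72, 95, 100, 101, 99, 100, 99, 88, 95, 98, 96, 86, 99, 100, 99, 99, 98, 127, 76, 74, 75]
332 [76, 76, 77, 70, 95, 95, 96, 97, 99, 99, 86, 95, 97, 96, 86, 100, 97, 112, 127, 129, 129, 72, 76, 74]
336 [76, 74, 76, 88, 95, 98, 100, 98, 97, 97, 86, 94, 98, 95, 87, 80, 83, 84, 131, 129, 140, 70, 74, 75]
340 [75, 75, 74, 93, 98, 98, 98, 97, 98, 98, 86, 96, 99, 96, 85, 84, 81, 81, 124, 129, 130, 70, 76, 75]
344 [76, 75, 75, 94, 96, 96, 95, 96, 94, 96, 85, 97, 98, 97, 87, 82, 81, 83, 129, 127, 126, 82, 75, 75]
```

The rod (u≈316) is visible through the middle of the window (290–340), so it's threaded. I'll keep going past the ring.

Request:
{"method": "move_arm", "body": {"plan": [{"dx":0.0045,"dy":-0.0023,"dz":0,"rx":0,"ry":0,"rz":0,"fingers":1},{"dx":0.0045,"dy":-0.0023,"dz":0,"rx":0,"ry":0,"rz":0,"fingers":1},{"dx":0.0045,"dy":-0.0022,"dz":0,"rx":0,"ry":0,"rz":0,"fingers":1},{"dx":0.0031,"dy":-0.0016,"dz":0,"rx":0,"ry":0,"rz":0,"fingers":1},{"dx":0,"dy":0,"dz":0,"rx":0,"ry":0,"rz":0,"fingers":1}]}}

```text
time_s: 11.4
position: [552.4, 103.6, 182.7]
tcp_rot: [0.973, -0.233, 0.001, -0.0]
wrist_force: [0.7, 0.6, -1.0]
gripper_width: 0.456
grip_force: 40.9
```

Run:
```python
from meas import *
c=meas('wg',68.6)
```

```text
pos [552.4 103.6 182.7] [551.7 103.8 182.6] tool y -116.93 r,b 57.9 -0.8 f [ 0.7  0.6 -1. ] [-0.1 -0.2 -1.9]
rod 352 264 367 b -0.14
rod 355 264 367 b -0.14
rod 358 267 363 b -0.35
rod 361 271 359 b -0.36
win 314 305 333 b 1.38
win 320 305 333 b 1.34
win 326 305 333 b 1.3
col317 [82, 83, 83, 82, 83, 83, 84, 82, 83, 82, 83, 81, 82, 83, 82, 82, 82, 82, 82, 81, 80, 82, 81, 83, 82, 81, 82, 82, 80, 81, 82, 81, 81, 83, 81, 82, 82, 79, 77, 95, 101, 100, 100, 94, 78, 78, 76, 77, 75, 81, 101, 100, 99, 98, 99, 97, 97, 99, 100, 74, 77, 78, 77, 76, 78, 78, 79, 81, 84, 87, 89, 92, 90, 90, 92, 90]
```

Request:
{"method": "move_arm", "body": {"plan": [{"dx":0.0009,"dy":-0.0005,"dz":0,"rx":0,"ry":0,"rz":0,"fingers":1},{"dx":0.0009,"dy":-0.0005,"dz":0,"rx":0,"ry":0,"rz":0,"fingers":1},{"dx":0.0005,"dy":-0.0002,"dz":0,"rx":0,"ry":0,"rz":0,"fingers":1},{"dx":0.0004,"dy":-0.0002,"dz":0,"rx":0,"ry":0,"rz":0,"fingers":1},{"dx":0,"dy":0,"dz":0,"rx":0,"ry":0,"rz":0,"fingers":1}]}}

```text
time_s: 11.87
position: [553.8, 102.7, 182.6]
tcp_rot: [0.973, -0.233, 0.0, -0.0]
wrist_force: [-0.0, 0.4, -1.6]
gripper_width: 0.457
grip_force: 40.9
```

```bash
python3 -c "
from rel import *
rel(153.2);cam('wrist');rel(153.2)"
```

```text
t 11.87 pos [553.8 102.7 182.6] r,b 55.5 -0.8 f [-0.01  0.37 -1.64] f_n -0.32
t 11.92 pos [553.8 102.7 182.6] r,b 55.5 -0.8 f [ 0.55 -0.01 -2.39] f_n -0.24
```

Request:
{"method": "move_arm", "body": {"plan": [{"dx":0.0004,"dy":-0.0002,"dz":0,"rx":0,"ry":0,"rz":0,"fingers":1},{"dx":0.0004,"dy":-0.0002,"dz":0,"rx":0,"ry":0,"rz":0,"fingers":1},{"dx":0.0004,"dy":-0.0002,"dz":0,"rx":0,"ry":0,"rz":0,"fingers":1},{"dx":0,"dy":0,"dz":0,"rx":0,"ry":0,"rz":0,"fingers":1}]}}

```text
time_s: 12.25
position: [555.2, 102.1, 182.6]
tcp_rot: [0.973, -0.233, 0.0, -0.0]
wrist_force: [-0.4, 0.3, -2.5]
gripper_width: 0.455
grip_force: 40.9
```

```bash
python3 -c "
from rel import *
rel(153.2);cam('wrist');rel(153.2)"
```

```text
t 12.25 pos [555.2 102.1 182.6] r,b 54.0 -0.8 f [-0.37  0.29 -2.48] f_n -0.09
t 12.3 pos [555.1 102.1 182.6] r,b 54.1 -0.8 f [ 0.51  0.49 -1.35] f_n -0.67
```

Request:
{"method": "move_arm", "body": {"plan": [{"dx":0.0004,"dy":-0.0002,"dz":0,"rx":0,"ry":0,"rz":0,"fingers":1},{"dx":0.0003,"dy":-0.0001,"dz":0,"rx":0,"ry":0,"rz":0,"fingers":1},{"dx":0,"dy":0,"dz":0,"rx":0,"ry":0,"rz":0,"fingers":1}]}}

```text
time_s: 12.55
position: [555.6, 101.8, 182.6]
tcp_rot: [0.973, -0.233, -0.0, 0.0]
wrist_force: [-0.3, -0.2, -1.8]
gripper_width: 0.461
grip_force: 40.9
```

```bash
python3 -c "
from rel import *
rel(153.2);cam('wrist');rel(153.2)"
```

```text
t 12.55 pos [555.6 101.8 182.6] r,b 53.5 -0.8 f [-0.28 -0.19 -1.8 ] f_n 0.3
t 12.6 pos [555.6 101.8 182.5] r,b 53.5 -0.8 f [ 0.29 -0.42 -2.05] f_n 0.25
```

Request:
{"method": "move_arm", "body": {"plan": [{"dx":0.0004,"dy":-0.0002,"dz":0,"rx":0,"ry":0,"rz":0,"fingers":1},{"dx":0.0003,"dy":-0.0001,"dz":0,"rx":0,"ry":0,"rz":0,"fingers":1},{"dx":0,"dy":0,"dz":0,"rx":0,"ry":0,"rz":0,"fingers":1}]}}

```text
time_s: 12.85
position: [555.7, 101.7, 182.5]
tcp_rot: [0.973, -0.233, -0.001, 0.0]
wrist_force: [-2.6, 1.0, 0.2]
gripper_width: 0.455
grip_force: 41.0
```

```bash
python3 -c "
from rel import *
rel(153.2);cam('wrist');rel(153.2)"
```

```text
t 12.85 pos [555.7 101.7 182.5] r,b 53.3 -0.8 f [-2.63  1.04  0.23] f_n 0.26
t 12.9 pos [555.7 101.8 182.5] r,b 53.4 -0.8 f [-2.27  1.32 -1.03] f_n -0.15
```

The housing is felt at r≈53.35 with about 2.8 N, matching vision. I'll back off to mid-groove and lower.

Request:
{"method": "move_arm", "body": {"plan": [{"dx":-0.0009,"dy":0.0005,"dz":0,"rx":0,"ry":0,"rz":0,"fingers":1},{"dx":-0.0009,"dy":0.0004,"dz":0,"rx":0,"ry":0,"rz":0,"fingers":1},{"dx":0,"dy":0,"dz":0,"rx":0,"ry":0,"rz":0,"fingers":1},{"dx":0,"dy":0,"dz":-0.002,"rx":0,"ry":0,"rz":0,"fingers":1},{"dx":0,"dy":0,"dz":0,"rx":0,"ry":0,"rz":0,"fingers":1}]}}

```text
time_s: 13.32
position: [554.8, 102.3, 180.4]
tcp_rot: [0.973, -0.233, 0.0, 0.0]
wrist_force: [0.2, -0.9, -1.9]
gripper_width: 0.463
grip_force: 40.9
```

```bash
python3 -c "
from rel import *
rel(153.2);c=cam('wrist');save(c,'wh');rel(153.2)
g=cv2.cvtColor(c['img'],6)
for v in range(330,380,4): print(v,g[v,280:352:3].tolist())"
```

```text
t 13.32 pos [554.8 102.3 180.4] r,b 54.4 -0.8 f [ 0.23 -0.93 -1.95] f_n 0.73
t 13.37 pos [554.8 102.3 180.4] r,b 54.5 -0.8 f [ 0.05  0.66 -2.8 ] f_n -0.61
330 [77, 84, 103, 100, 104, 94, 82, 81, 81, 82, 82, 81, 83, 82, 81, 82, 81, 83, 82, 98, 100, 103, 99, 83]
334 [78, 87, 103, 100, 104, 98, 79, 81, 80, 81, 81, 81, 81, 81, 82, 83, 83, 81, 81, 104, 100, 104, 99, 87]
338 [77, 81, 102, 98, 102, 97, 81, 81, 80, 81, 81, 81, 81, 82, 82, 82, 83, 83, 82, 102, 100, 104, 97, 82]
342 [75, 81, 80, 81, 81, 81, 82, 81, 80, 81, 81, 82, 83, 83, 82, 84, 82, 82, 82, 82, 83, 82, 83, 83]
346 [74, 82, 81, 80, 81, 81, 80, 80, 81, 80, 81, 81, 83, 81, 82, 81, 83, 81, 81, 82, 83, 82, 83, 81]
350 [75, 77, 78, 79, 76, 76, 76, 75, 74, 75, 85, 98, 101, 97, 89, 74, 75, 74, 76, 78, 77, 79, 78, 77]
354 [85, 79, 77, 77, 77, 77, 78, 77, 76, 76, 79, 78, 77, 78, 78, 74, 77, 77, 78, 79, 77, 78, 76, 78]
358 [93, 91, 88, 79, 77, 77, 78, 78, 78, 76, 76, 76, 77, 77, 76, 77, 79, 78, 77, 76, 77, 82, 90, 92]
362 [94, 90, 93, 92, 89, 82, 77, 79, 77, 79, 78, 78, 77, 78, 79, 79, 78, 77, 77, 83, 89, 93, 93, 93]
366 [94, 93, 93, 93, 92, 92, 89, 84, 78, 78, 78, 77, 81, 77, 76, 77, 78, 87, 91, 92, 93, 93, 93, 95]
370 [98, 98, 93, 94, 94, 92, 94, 92, 91, 86, 82, 86, 90, 86, 81, 90, 91, 93, 93, 93, 94, 95, 109, 128]
374 [97, 94, 97, 98, 92, 96, 95, 94, 93, 93, 99, 91, 91, 91, 98, 93, 94, 92, 94, 95, 80, 126, 126, 127]
378 [99, 99, 101, 102, 102, 100, 95, 95, 94, 94, 100, 92, 90, 92, 98, 94, 95, 94, 99, 97, 99, 88, 125, 126]
```

Request:
{"method": "move_arm", "body": {"plan": [{"dx":-0.0005,"dy":0.0003,"dz":0,"rx":0,"ry":0,"rz":0,"fingers":1},{"dx":0,"dy":0,"dz":-0.003,"rx":0,"ry":0,"rz":0,"fingers":1},{"dx":0,"dy":0,"dz":-0.003,"rx":0,"ry":0,"rz":0,"fingers":1},{"dx":0,"dy":0,"dz":-0.002,"rx":0,"ry":0,"rz":0,"fingers":1},{"dx":0,"dy":0,"dz":0,"rx":0,"ry":0,"rz":0,"fingers":1}]}}

```text
time_s: 13.78
position: [553.8, 102.7, 171.9]
tcp_rot: [0.973, -0.233, -0.001, 0.0]
wrist_force: [-0.6, -0.0, -2.4]
gripper_width: 0.461
grip_force: 40.9
```

```bash
python3 -c "
from rel import *
rel(153.2);cam('wrist');rel(153.2)"
```

```text
t 13.78 pos [553.8 102.7 171.9] r,b 55.5 -0.7 f [-0.63 -0.04 -2.4 ] f_n 0.32
t 13.83 pos [553.9 102.7 172.1] r,b 55.4 -0.8 f [-0.72  0.36 -2.08] f_n 0.0
```

Request:
{"method": "move_arm", "body": {"plan": [{"dx":0.0003,"dy":-0.0001,"dz":-0.002,"rx":0,"ry":0,"rz":0,"fingers":1},{"dx":0,"dy":0,"dz":-0.001,"rx":0,"ry":0,"rz":0,"fingers":1},{"dx":0,"dy":0,"dz":-0.0005,"rx":0,"ry":0,"rz":0,"fingers":1},{"dx":0,"dy":0,"dz":0,"rx":0,"ry":0,"rz":0,"fingers":1}]}}

```text
time_s: 14.17
position: [554.4, 102.6, 169.0]
tcp_rot: [0.973, -0.233, -0.0, 0.0]
wrist_force: [0.1, 0.0, -1.4]
gripper_width: 0.459
grip_force: 40.9
```

```bash
python3 -c "
from rel import *
rel(153.2);cam('wrist');rel(153.2)"
```

```text
t 14.17 pos [554.4 102.6 169. ] r,b 54.9 -0.9 f [ 0.08  0.02 -1.35] f_n -0.05
t 14.22 pos [554.4 102.6 169. ] r,b 54.9 -1.0 f [-0.61 -1.16 -1.8 ] f_n 1.31
```

Request:
{"method": "move_arm", "body": {"plan": [{"dx":0,"dy":0,"dz":-0.0005,"rx":0,"ry":0,"rz":0,"fingers":1},{"dx":0,"dy":0,"dz":-0.0005,"rx":0,"ry":0,"rz":0,"fingers":1},{"dx":0,"dy":0,"dz":0,"rx":0,"ry":0,"rz":0,"fingers":1}]}}

```text
time_s: 14.47
position: [554.4, 102.6, 168.1]
tcp_rot: [0.973, -0.233, -0.0, 0.0]
wrist_force: [0.5, 0.3, -2.2]
gripper_width: 0.459
grip_force: 40.9
```

```bash
python3 -c "
from rel import *
rel(153.2);cam('wrist');rel(153.2)"
```

```text
t 14.47 pos [554.4 102.6 168.1] r,b 54.9 -0.9 f [ 0.54  0.3  -2.17] f_n -0.51
t 14.52 pos [554.4 102.6 168.1] r,b 54.9 -0.9 f [-0.46 -0.12 -1.7 ] f_n 0.32
```

Request:
{"method": "move_arm", "body": {"plan": [{"dx":0,"dy":0,"dz":-0.0004,"rx":0,"ry":0,"rz":0,"fingers":1},{"dx":0,"dy":0,"dz":-0.0004,"rx":0,"ry":0,"rz":0,"fingers":1},{"dx":0,"dy":0,"dz":0,"rx":0,"ry":0,"rz":0,"fingers":1}]}}

```text
time_s: 14.77
position: [554.4, 102.6, 167.3]
tcp_rot: [0.973, -0.233, 0.0, 0.0]
wrist_force: [0.3, 0.4, -1.7]
gripper_width: 0.458
grip_force: 40.9
```

```bash
python3 -c "
from rel import *
rel(153.2);cam('wrist');rel(153.2)"
```

```text
t 14.77 pos [554.4 102.6 167.3] r,b 54.9 -0.9 f [ 0.25  0.43 -1.75] f_n -0.5
t 14.82 pos [554.4 102.6 167.3] r,b 54.9 -0.9 f [-0.53 -0.02 -2.  ] f_n 0.26
```

Request:
{"method": "move_arm", "body": {"plan": [{"dx":0,"dy":0,"dz":-0.0004,"rx":0,"ry":0,"rz":0,"fingers":1},{"dx":0,"dy":0,"dz":-0.0003,"rx":0,"ry":0,"rz":0,"fingers":1},{"dx":0,"dy":0,"dz":0,"rx":0,"ry":0,"rz":0,"fingers":1}]}}

```text
time_s: 15.07
position: [554.4, 102.5, 166.9]
tcp_rot: [0.973, -0.233, 0.0, 0.0]
wrist_force: [-1.2, -0.3, 1.8]
gripper_width: 0.456
grip_force: 41.2
```

```bash
python3 -c "
from rel import *
rel(153.2);cam('wrist');rel(153.2)"
```

```text
t 15.07 pos [554.4 102.5 166.9] r,b 54.8 -0.9 f [-1.23 -0.29  1.8 ] f_n 0.82
t 15.12 pos [554.5 102.5 166.9] r,b 54.8 -0.9 f [-1.08 -0.8   0.61] f_n 1.2
```

The roof bears on the rod with about 3 N total, at z=166.9 as predicted. I'll ease the grip and open.

Request:
{"method": "move_arm", "body": {"plan": [{"dx":0,"dy":0,"dz":0,"rx":0,"ry":0,"rz":0,"fingers":1},{"dx":0,"dy":0,"dz":0,"rx":0,"ry":0,"rz":0,"fingers":1},{"dx":0,"dy":0,"dz":0,"rx":0,"ry":0,"rz":0,"fingers":0.5},{"dx":0,"dy":0,"dz":0,"rx":0,"ry":0,"rz":0,"fingers":0.45},{"dx":0,"dy":0,"dz":0,"rx":0,"ry":0,"rz":0,"fingers":0.4}], "newtons": 20}}

```text
time_s: 15.53
position: [554.6, 102.7, 166.5]
tcp_rot: [0.973, -0.233, 0.0, -0.0]
wrist_force: [-0.9, 0.4, 1.0]
gripper_width: 0.599
grip_force: 0.0
```

Request:
{"method": "move_arm", "body": {"plan": [{"dx":0,"dy":0,"dz":0,"rx":0,"ry":0,"rz":0,"fingers":0.35},{"dx":0,"dy":0,"dz":0,"rx":0,"ry":0,"rz":0,"fingers":0.25},{"dx":0,"dy":0,"dz":0,"rx":0,"ry":0,"rz":0,"fingers":0.15},{"dx":0,"dy":0,"dz":0,"rx":0,"ry":0,"rz":0,"fingers":0.1},{"dx":0,"dy":0,"dz":0,"rx":0,"ry":0,"rz":0,"fingers":0.1}]}}

```text
time_s: 15.95
position: [554.5, 102.6, 166.6]
tcp_rot: [0.973, -0.233, 0.0, -0.0]
wrist_force: [0.2, 0.7, -0.3]
gripper_width: 0.897
grip_force: 0.0
```

Run:
```python
from rel import *
rel(153.2);c=cam('wrist');save(c,'wi');save(cam('side'),'di');save(cam('scene'),'si');rel(153.2)
g=cv2.cvtColor(c['img'],6)
for v in range(330,390,4): print(v,g[v,262:370:4].tolist())
```

```text
t 15.95 pos [554.5 102.6 166.6] r,b 54.9 -0.9 f [ 0.22  0.67 -0.27] f_n -0.69
t 16.1 pos [554.4 102.6 166.6] r,b 54.9 -0.9 f [-0.26 -0.23 -0.47] f_n 0.33
330 [148, 142, 75, 73, 80, 79, 80, 79, 80, 80, 80, 79, 81, 80, 80, 79, 81, 79, 79, 80, 78, 125, 126, 126, 119, 76, 126]
334 [141, 119, 75, 73, 79, 80, 80, 80, 80, 79, 80, 80, 78, 80, 82, 80, 79, 80, 79, 78, 80, 124, 124, 124, 118, 76, 90]
338 [139, 76, 75, 74, 81, 80, 80, 81, 79, 80, 80, 80, 80, 80, 80, 80, 79, 80, 79, 80, 79, 80, 79, 79, 115, 76, 76]
342 [145, 76, 75, 73, 80, 81, 80, 79, 80, 80, 81, 79, 79, 79, 81, 78, 80, 80, 79, 80, 79, 79, 79, 78, 113, 76, 74]
346 [144, 91, 88, 73, 80, 79, 80, 80, 79, 79, 79, 80, 80, 79, 80, 80, 79, 78, 80, 79, 80, 78, 79, 78, 75, 81, 93]
350 [142, 97, 88, 72, 79, 80, 77, 79, 79, 80, 80, 80, 81, 81, 80, 80, 80, 80, 80, 80, 79, 75, 79, 80, 75, 88, 99]
354 [146, 99, 89, 69, 79, 88, 97, 98, 73, 79, 78, 78, 79, 78, 79, 80, 78, 79, 79, 75, 99, 99, 96, 81, 74, 90, 100]
358 [95, 92, 93, 66, 77, 100, 96, 98, 96, 78, 80, 79, 78, 79, 79, 79, 80, 80, 80, 101, 98, 99, 95, 81, 74, 92, 117]
362 [98, 99, 99, 63, 77, 100, 98, 101, 95, 78, 77, 76, 79, 78, 79, 80, 79, 79, 81, 80, 99, 99, 94, 81, 73, 142, 142]
366 [97, 97, 96, 69, 76, 78, 79, 77, 78, 79, 78, 78, 79, 79, 79, 79, 78, 79, 79, 79, 79, 81, 79, 80, 70, 143, 146]
370 [92, 92, 93, 93, 76, 78, 77, 79, 79, 79, 78, 78, 79, 79, 79, 79, 82, 81, 79, 80, 80, 79, 81, 80, 73, 143, 142]
374 [91, 93, 93, 92, 75, 72, 73, 73, 71, 73, 73, 72, 73, 73, 75, 74, 79, 78, 79, 79, 76, 91, 91, 101, 142, 145, 141]
378 [95, 93, 93, 94, 97, 96, 95, 96, 96, 96, 93, 90, 94, 89, 87, 96, 90, 92, 83, 80, 79, 123, 127, 126, 123, 139, 126]
382 [96, 98, 97, 96, 94, 96, 93, 93, 93, 96, 85, 90, 94, 88, 81, 98, 91, 87, 91, 78, 81, 126, 121, 123, 126, 127, 125]
386 [96, 96, 95, 95, 93, 94, 95, 97, 99, 97, 93, 91, 92, 96, 97, 94, 93, 87, 98, 79, 78, 123, 127, 122, 124, 125, 123]
```

Request:
{"method": "move_arm", "body": {"plan": [{"dx":0,"dy":0,"dz":0.01,"rx":0,"ry":0,"rz":0,"fingers":0},{"dx":0,"dy":0,"dz":0.02,"rx":0,"ry":0,"rz":0,"fingers":0},{"dx":0,"dy":0,"dz":0.03,"rx":0,"ry":0,"rz":0,"fingers":0},{"dx":0,"dy":0,"dz":0.03,"rx":0,"ry":0,"rz":0,"fingers":0},{"dx":0,"dy":0,"dz":0.03,"rx":0,"ry":0,"rz":0,"fingers":0}]}}

```text
time_s: 16.52
position: [554.1, 102.6, 288.4]
tcp_rot: [0.973, -0.233, -0.0, 0.0]
wrist_force: [-0.0, -0.7, -0.2]
gripper_width: 1.003
grip_force: 0.0
```

Request:
{"method": "move_arm", "body": {"plan": [{"dx":-0.01,"dy":0.005,"dz":0,"rx":0,"ry":0,"rz":0,"fingers":0},{"dx":-0.02,"dy":0.01,"dz":0,"rx":0,"ry":0,"rz":0,"fingers":0},{"dx":0,"dy":0,"dz":0,"rx":0,"ry":0,"rz":0,"fingers":0},{"dx":0,"dy":0,"dz":0,"rx":0,"ry":0,"rz":0,"fingers":0},{"dx":0,"dy":0,"dz":0,"rx":0,"ry":0,"rz":0,"fingers":0}]}}

```text
time_s: 16.93
position: [524.6, 117.6, 286.9]
tcp_rot: [0.973, -0.232, 0.001, -0.0]
wrist_force: [1.2, 0.6, 0.8]
gripper_width: 1.001
grip_force: 0.0
```

Run:
```python
from rel import *
rel(153.2);c=cam('wrist');save(c,'wj');save(cam('side'),'dj');save(cam('scene'),'sj')
a=np.radians(153.2);d=np.array([np.cos(a),np.sin(a)]);n=np.array([-d[1],d[0]])
E=np.r_[C+d*54.75,0]
for nm,X in dict(topapex=E+[0,0,143.5],shL=np.r_[E[:2]+n*20,126.5],shR=np.r_[E[:2]-n*20,126.5],tip=np.r_[C+d*85,130],post=np.r_[C,148]).items(): print(nm,px(c,X).round(1))
hsv=cv2.cvtColor(c["img"],cv2.COLOR_BGR2HSV); m=((hsv[...,1]<50)&(hsv[...,2]>40))
x,y=px(c,E+[0,0,143.5]).astype(int)
for v in range(y-34,y+50,3): print(v,"".join(".#"[int(k)] for k in m[v,x-45:x+45]))
print(x-45)
```

```text
t 16.93 pos [524.6 117.6 286.9] r,b 88.2 -0.9 f [1.21 0.57 0.81] f_n -1.05
topapex [315.6 203.7]
shL [345.3 197.9]
shR [285.8 198. ]
tip [315.6 242.1]
post [315.6 110.3]
169 ........................#############################################.....................
172 ........................#############################################.....................
175 .......................##############################################.....................
178 ......................################################################....................
181 ......................################################################....................
184 .....................##################################################...................
187 ....................####################################################..................
190 ...................#######################################################................
193 ..................#########################################################...............
196 .................######################################################
[... 1033 characters left out ...]
...............................
232 ..........................................#########.......................................
235 ..........................................#########.......................................
238 ..........................................#########.......................................
241 ...........................................#######........................................
244 ..........................................................................................
247 ..........................................................................................
250 ..........................................................................................
270
```

The stirrup shoulders appear at u 287–346, v≈198 (predicted 286–345, 198) and the rod at u=316 (predicted 315.6). So the weight is in the groove, upright, with the swivel still home. I'll wait briefly and check it's still before handing in.

Request:
{"method": "move_arm", "body": {"plan": [{"dx":0,"dy":0,"dz":0.02,"rx":0,"ry":0,"rz":0,"fingers":0},{"dx":0,"dy":0,"dz":0,"rx":0,"ry":0,"rz":0,"fingers":0},{"dx":0,"dy":0,"dz":0,"rx":0,"ry":0,"rz":0,"fingers":0},{"dx":0,"dy":0,"dz":0,"rx":0,"ry":0,"rz":0,"fingers":0},{"dx":0,"dy":0,"dz":0,"rx":0,"ry":0,"rz":0,"fingers":0}]}}

```text
time_s: 17.5
position: [524.2, 117.5, 305.8]
tcp_rot: [0.973, -0.233, -0.001, 0.0]
wrist_force: [-0.1, -0.7, 0.3]
gripper_width: 1.002
grip_force: 0.0
```

Run:
```python
from rel import *
old=load("dj")
for k in range(3):
    c=cam("side"); x,y=px(c,[554,102,70]).astype(int)
    D=cv2.absdiff(c["img"],old["img"])[y-45:y+40,x-30:x+30]; print("diff",D.mean().round(2),(D.max(2)>40).sum()); old=c
print(hand_in())
```

```text
diff 0.47 0
diff 0.33 0
diff 0.34 0
the job is handed in; nothing more can be done
None
```

The transducer is home against its stop and the large weight hangs still in the groove next to the housing; I let go, backed the arm clear and handed the job in at about 17.7 s, but no verdict came back.

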